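# Wind an overrun sample wheel back home and index it three clicks

## Robot

A 7-joint arm with a two-finger parallel gripper is mounted at the origin on a cart in front of the work surface, level with it; the furniture and walls round the work are solid. World frame = base frame: x ahead of the robot, y to its left, z up, the work surface at z = 0. Lengths are in m, angles in rad, forces in N, time in s.
With the tool pointing down it reaches from about 0.4 to 0.85 m from the base axis. Payload 10.4 kg.
Tool frame: the origin (TCP) lies between the finger pads; the fingertips stand 19 mm ahead of it and the grasp point (between the pads) is the TCP; x points along the fingers, y is the direction in which the jaws open and shut, and the axes are right-handed (so a half turn about x gives the same grasp; the last joint's range is limited). The gripper opens to 87 mm and grips with 3 to 60 N. Pads are 19 mm wide; open, the fingers measure 117 mm over their backs; the gripper's body (75 mm by 190 mm) begins 51 mm behind the grasp point.
Start: joints at [-1.37, 0.332, -0.065, 1.46, 0.022, 1.35, -0.088], TCP at [0.139, 0.609, 0.242] pointing down, gripper open.
Joint ranges: [-2.6, 2.6], [-0.5, 2.12], [-1.47, 1.34], [0.16, 2.42], [-1.27, 4.41], [0.06, 2.06], [-2.6, 2.6]. Speed limits (rad/s): [2.22, 2.22, 2.79, 2.79, 3.14, 3.14, 3.14].

## Interface

Orientations are given as a unit quaternion [x, y, z, w].
In Python, from bench import r gives the robot as it stands.
- The arm moves only by the tool drive_tool, never from a script. Its argument "motion" is a list of rows, each a list of 4 numbers: the shift along the tool's x, y, z in cm, then the turn about the tool's x in units of 5 degrees (1.0 is 5 degrees). In form: [[tx, ty, tz, twist], ...]. A call has 1 to 20 rows; each row is the pose to reach, as a shift and turn from the pose commanded when the call began, along the tool's axes at that moment; what a row does not reach only later rows make up. A row lasts 1/12 s, in which the tool goes at most 41.7 mm and 7.16 degrees, less where a joint would pass 70% of its speed; a pose out of reach is approached as far as the arm can. A call with a gripper value outside its range is refused whole. "grip" is the closure in counts, from 0 (fully open) to 255 (shut), set as the call begins (left out, the last holds). The fingers move at their own pace and stop on an object; "force" is the grip in N (left out, the last holds). Time passes only in rows, so rows that repeat a pose let the fingers close. It gives the time, the measured TCP pose, the force and the opening at its end, in the units of the state.
- r.read_state(): the state, without advancing time (a new reading comes with each control period).
- r.camera(name): name is "scene" or "top" or "wrist"; returns the picture (384x512x3 uint8, red, green, blue); there is no depth.
- r.calibration(name): a dict with "fx", "fy", "cx", "cy" (pixels), "dist" ([k1, k2, p1, p2, k3] as OpenCV has them; the pictures are not rectified), "xyz" and "orientation" of the camera in the world. Camera axes: x right, y up, looking along -z (the intrinsics and any distortion apply to the point x, -y, -z); pixel columns grow to the right and rows downward; lengths in m; the calibration is good to about 2 mm. A picture is of the moment at which its call begins: read the wrist's pose just before it. calibration takes no time and is no camera call; for the wrist camera it gives the pose at the moment of the call.
- r.close_job(): hands the job in, once; it reports no verdict.
The state is a dict: "time": time; "joint_positions": joint angles; "joint_vel": joint speeds; "joint_torque": joint torques, N m; "ee_pos": TCP position; "eef_rot": TCP orientation; "ft_force": force on the tool from outside, world axes, zero at the start; "torque": the same for the moment, N m; "width": finger opening in m.
Only numpy, scipy, OpenCV 4.12 (cv2) and the standard library are available. Lean on these libraries where they do the work, as an engineer would, in place of code of your own. Each camera call takes 0.05 s, during which the arm holds its last target.

## Task

The sample wheel on the bench indexer has been run too far. Flip the pawl out of the teeth by its ball lever so that it stays open, turn the bar knob back (counter-clockwise from above) until you feel the wheel just bear on its sprung home stop (lightly, a few newtons, never over 10 N), and flip the pawl back in. Then advance the wheel clockwise by exactly three clicks, one at a time with a short pause after each, ease it back so that the third tooth rests against the pawl, and let go; force neither the stop nor the pawl.

Things in the scene. Friction and masses are not known exactly. Their poses are not given: they have to be found in the camera images.
- indexer: Fixed bench indexer; origin on the wheel's axis at worktop level, z up. Base plate x -102..102, y -135..100 mm. Wheel: disc of radius 73 mm with 20 saw teeth on its rim (tops z 42 mm), vials at radius 42 mm (tops z 70 mm), bar knob on a central column. Pawl at the -y side, fixed sampling port at +x (top z 86 mm), home stop near -x, hit by a lug on the rim; adjusted anew each time: find it by feel.
- knob_grip (a point): Grip point of the bar knob on the wheel's axis, 135 mm above the worktop; turns with the wheel. Black bar, 50 mm long along this frame's x, 18 mm thick along its y (grip these two flats), z 115 to 153 mm; below it a round flange of radius 23 mm. z up.
- wheel (a joint): Turn of wheel and knob, rad, + = clockwise from above = forward. Teeth 0.314 apart: turned back with the pawl in, it bears on it at 0, 0.314, 0.628, 0.942 ... The home stop is met somewhere between -0.27 and -0.04, so from home the clicks come at 0, 0.314 and 0.628. Starts at 1.02 to 1.21. Friction (0.12 Nm) holds it where left; pawl (66 mm off axis) or stop is felt as a clear torque.
- pawl_bracket: Two dark steel cheeks, fixed on the base plate, that carry the pawl's shaft. Origin on the shaft's axis in the plane of the ball lever, 56 mm above the worktop; axes parallel to the indexer's; the shaft runs along y, the cheeks stand 12 to 36 mm to +y of the origin and reach 7 mm above the shaft.
- pawl (a joint): Angle of the flip-over pawl about its shaft (rad): about 0 fully dropped between two teeth, up to about 0.2 riding over a tooth, 1.25 flipped right over. Its weight keeps it in below about 0.5 and open above about 0.75: push the lever just past upright and it falls over by itself. Moving the lever takes about 1 N.
- lever_ball (a point): Centre of the black 22 mm ball on the pawl's lever (rod 7 mm thick, 55 mm from shaft axis to ball centre). Pawl in: the lever leans to the indexer's -x (ball about 32 mm to -x of the shaft, 101 mm above the worktop). Open: it leans to +x (34 mm to +x, 100 mm up). Upright the ball is 111 mm up. Push it to +x to open the pawl, to -x to drop it in.
- stop_button (a joint): How far the home stop's sprung, rubber-faced button is pushed in (m): 0 free, spring 6 N per mm, 6 mm travel; the wheel's lug meets it 81 mm from the wheel's axis.
- beaker: Bystander: clear beaker, 54 mm wide, 70 mm high, origin at the centre of its base.
- septa_pot: Bystander: small white pot, 41 mm wide, 42 mm high, origin at the centre of its base.
- screwdriver: Bystander: screwdriver 171 mm long, 24 mm thick, lying on the worktop.
- spanner_a: Bystander: open-ended spanner 150 mm long, 6 mm thick, lying on the worktop.

How it is judged:
On the way, in this order (a step that is already met when the one before it is completed fails the run):
1. the pawl is flipped open and stays open (value of joint pawl above 1.1 rad and value of joint wheel above 0.9 rad), for 0.2 s.
2. with the pawl open, the wheel is turned back and bears on the home stop (value of joint stop_button above 0.00015 m and value of joint pawl above 1 rad), for 0.1 s.
3. the pawl is flipped back in while the wheel is still at home (value of joint pawl below 0.3 rad and value of joint wheel below -0.01 rad), for 0.2 s.
4. the wheel pauses after the first click, with the pawl in (value of joint wheel between -0.03 and 0.25 rad and value of joint pawl below 0.3 rad and velocity of joint wheel between -0.1 and 0.1 rad/s), for 0.15 s.
5. the wheel pauses after the second click, with the pawl in (value of joint wheel between 0.284159 and 0.564159 rad and value of joint pawl below 0.3 rad and velocity of joint wheel between -0.1 and 0.1 rad/s), for 0.15 s.
At the end, for the whole second after the job is handed in: The wheel is at rest at the third click from home, backed onto the pawl (wheel angle 0.58 to 0.71 rad), with the pawl dropped in between the teeth (pawl angle below 0.12 rad) (value of joint wheel between 0.578318 and 0.708318 rad and value of joint pawl below 0.12 rad and not (velocity of joint wheel above 0.02 rad/s) and velocity of joint wheel above -0.02 rad/s); the robot touches nothing.
It fails at once if the home stop is forced: its button pushed in more than 1.7 mm (10 N) (value of joint stop_button above 0.0017 m).
It fails at once if the pawl or its lever is loaded with more than 25 N, as by turning the wheel back hard against it (contact force between pawl_bracket and anything else above 25 N).
It fails at once if a bystander is moved by more than 3 cm (distance of any of beaker, septa_pot, screwdriver, spanner_a from where it was at the start of the episode above 0.03 m).
It also fails if it takes over 72 s, if anything falls off the work surface, if the arm or the gripper's body presses on something with over 40 N, if the wrist force passes 120 N, or if a joint passes its speed limit or range.

## Working session

There is one attempt and no reset: what is moved stays moved. The work goes in short steps, Python scripts to look and compute and a tool call to move; the robot and the scene stay as the last step left them, time stands still between calls to the robot, and variables do not carry over. Pictures are saved under pics/ and viewed, and the job is handed in when it is done.

Besides the shell and the picture viewer there is one more tool, called after "Request:" as name([rows], argument=value, ...), one row to a line, values as JSON. drive_tool: Moves the arm, as the interface text tells. Its arguments: {"type":"object","properties":{"motion":{"type":"array","items":{"type":"array","items":{"type":"number"}}},"grip":{"type":"number"},"force":{"type":"number"}},"required":["motion"]}

```bash
ls; mkdir -p pics; python3 - <<'E'
from bench import r
import cv2
s=r.read_state(); print(s)
for n in ("scene","top","wrist"):
    print(n,r.calibration(n))
    cv2.imwrite(f"pics/{n}0.png",r.camera(n)[:,:,::-1])
E
```

```text
pics
{'time': 0.0, 'joint_positions': array([-1.36960391,  0.33285483, -0.06471596,  1.46094764,  0.02158699,
        1.34988267, -0.08849999]), 'joint_vel': array([ 0.00104523, -0.00118192, -0.00117234,  0.00201142, -0.00039621,
       -0.00010176,  0.00065026]), 'joint_torque': array([-2.50117246e-04, -6.23240662e+01,  2.47763208e-02, -3.89908934e+01,
       -6.12008781e-02,  3.95159447e-02,  1.54932427e-04]), 'ee_pos': array([0.138617  , 0.6090664 , 0.24076157]), 'eef_rot': array([ 0.07845323,  0.70272439, -0.0794384 ,  0.70264718]), 'ft_force': array([0.330749  , 0.27237407, 0.11618828]), 'torque': array([-0.01951206, -0.03027559, -0.00217624]), 'width': 0.08726145501420673}
scene {'fx': 482.52820589794067, 'fy': 482.52820589794067, 'cx': 252.093401608267, 'cy': 191.836814770419, 'dist': array([-0.16919604,  0.        ,  0.        ,  0.        ,  0.        ]), 'xyz': array([ 0.21343171, -0.67730993,  0.82208155]), 'orientation': array([ 0.34963531, -0.10813224, -0.26362326,  0.8925051 ])}
top {'fx': 439.1481814525816, 'fy': 439.1481814525816, 'cx': 256.892929355838, 'cy': 193.56344534222816, 'dist': array([-0.12019901,  0.        ,  0.        ,  0.        ,  0.        ]), 'xyz': array([ 0.56143855, -0.12187869,  1.00784408]), 'orientation': array([ 0.01668009, -0.00587886, -0.70542257,  0.70856631])}
wrist {'fx': 285.8854115696791, 'fy': 285.8854115696791, 'cx': 253.49619699625453, 'cy': 194.30048918543002, 'dist': array([0.00278917, 0.        , 0.        , 0.        , 0.        ]), 'xyz': array([0.07331641, 0.62390352, 0.38375606]), 'orientation': array([-0.09902444, -0.07770988,  0.61868333,  0.77549099])}
```

View pics/scene0.png

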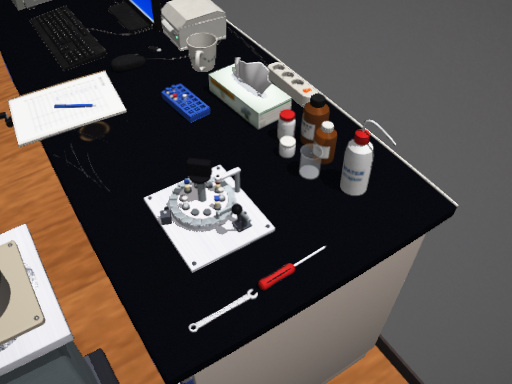

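View pics/top0.png

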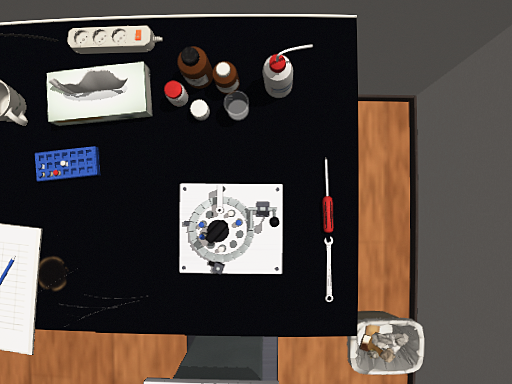

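View pics/wrist0.png

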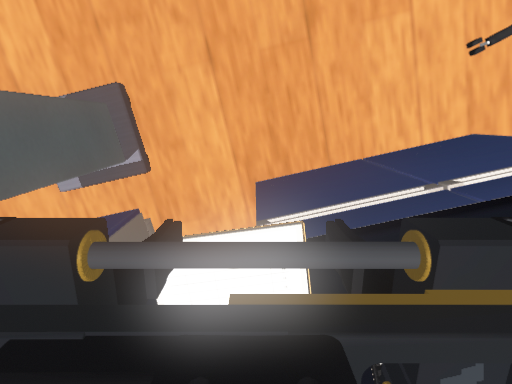

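```bash
cat > h.py <<'E'
import numpy as np,cv2
from scipy.spatial.transform import Rotation as R
from bench import r
def ray(n,uv,c=None):
    c=c or r.calibration(n)
    K=np.array([[c['fx'],0,c['cx']],[0,c['fy'],c['cy']],[0,0,1]])
    p=cv2.undistortPoints(np.array([[uv]],float),K,np.array(c['dist']))[0,0]
    d=R.from_quat(c['orientation']).apply([p[0],-p[1],-1.])
    return np.array(c['xyz']),d/np.linalg.norm(d)
def onz(n,uv,z):
    o,d=ray(n,uv); return o+d*(z-o[2])/d[2]
def tri(a,ua,b,ub):
    o1,d1=ray(a,ua);o2,d2=ray(b,ub)
    t=np.linalg.lstsq(np.c_[d1,-d2],o2-o1,rcond=None)[0]
    p,q=o1+t[0]*d1,o2+t[1]*d2
    return (p+q)/2,np.linalg.norm(p-q)
def proj(n,P):
    c=r.calibration(n);K=np.array([[c['fx'],0,c['cx']],[0,c['fy'],c['cy']],[0,0,1]])
    X=R.from_quat(c['orientation']).inv().apply(np.atleast_2d(P)-c['xyz'])
    X=X*[1,-1,-1]
    return cv2.projectPoints(X,np.zeros(3),np.zeros(3),K,np.array(c['dist']))[0][:,0]
E
python3 - <<'E'
import cv2
a=cv2.imread('pics/top0.png')[175:285,170:295]; cv2.imwrite('pics/topc.png',cv2.resize(a,None,fx=5,fy=5,interpolation=cv2.INTER_CUBIC))
a=cv2.imread('pics/scene0.png')[145:270,135:285]; cv2.imwrite('pics/scenec.png',cv2.resize(a,None,fx=4.6,fy=4.6,interpolation=cv2.INTER_CUBIC))
E
```

```text
(no output)
```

View pics/topc.png

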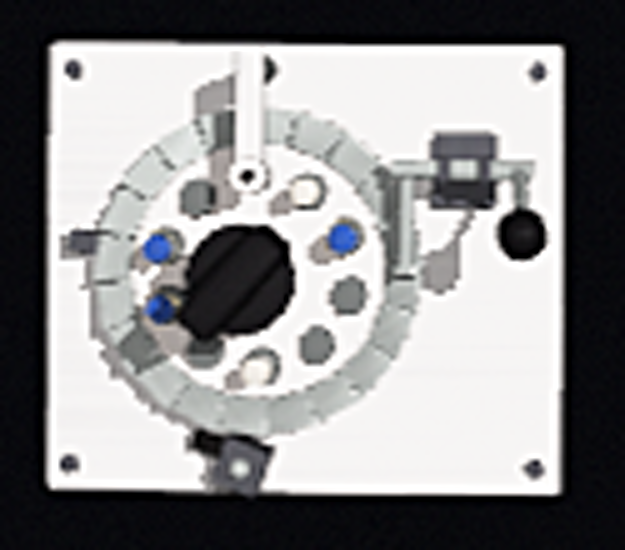

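View pics/scenec.png

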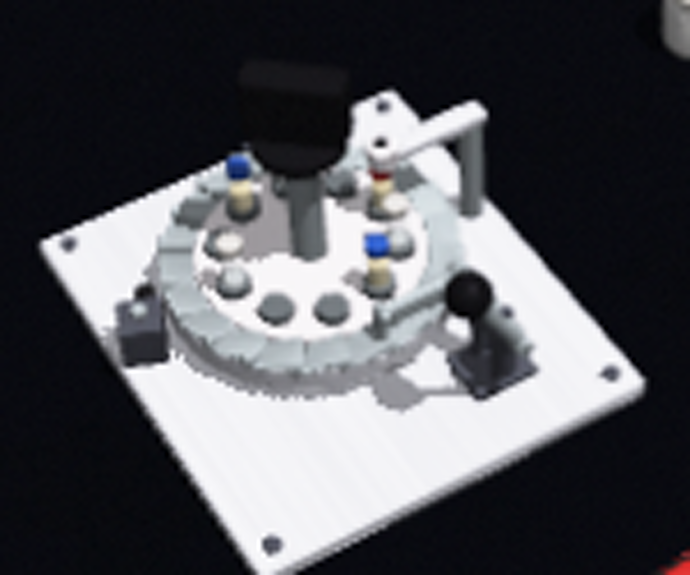

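```bash
python3 - <<'E'
from h import *
for z in (0.0,0.01):
  C=[onz('top',u,z) for u in [(179.6,183.4),(282.8,184),(282.4,273.8),(179.6,272.6)]]
  C=np.array(C)[:,:2];print(z,C.round(4).tolist(),C.mean(0)); 
  print([np.linalg.norm(C[i]-C[(i+1)%4]).round(4) for i in range(4)])
  e=[C[0]-C[3],C[1]-C[2]];print([np.degrees(np.arctan2(v[1],v[0])) for v in e]); e=[C[0]-C[1],C[3]-C[2]];print([np.degrees(np.arctan2(-v[0],v[1])) for v in e])
print('ball',tri('top',(274.2,221.6),'scene',(236.7,208.7)))
print('flange',onz('top',(218.6,231),0.115))
a=cv2.imread('pics/top0.png')[215:250,200:240]; a=cv2.convertScaleAbs(a,alpha=5,beta=0)
cv2.imwrite('pics/topk.png',cv2.resize(a,None,fx=16,fy=16,interpolation=cv2.INTER_CUBIC))
a=cv2.imread('pics/scene0.png')[150:190,180:220]; a=cv2.convertScaleAbs(a,alpha=5,beta=0)
cv2.imwrite('pics/scenek.png',cv2.resize(a,None,fx=14,fy=14,interpolation=cv2.INTER_CUBIC))
E
```

```text
0.0 [[0.6163, 0.0725], [0.6158, -0.1658], [0.4099, -0.1657], [0.4104, 0.0711]] [ 0.51310215 -0.04698273]
[np.float64(0.2383), np.float64(0.2059), np.float64(0.2368), np.float64(0.206)]
[np.float64(0.3971647390932494), np.float64(-0.02829375062060054)]
[np.float64(-0.13001043906837206), np.float64(-0.11966171645888676)]
0.01 [[0.6158, 0.0706], [0.6153, -0.1654], [0.4114, -0.1653], [0.4119, 0.0692]] [ 0.51358175 -0.04772586]
[np.float64(0.236), np.float64(0.2039), np.float64(0.2345), np.float64(0.2039)]
[np.float64(0.3971647390932443), np.float64(-0.02829375062060203)]
[np.float64(-0.13001043906837012), np.float64(-0.11966171645890138)]
ball (array([ 0.53272982, -0.14377716,  0.10535143]), np.float64(0.0001492785888763402))
flange [ 0.51334927 -0.03058567  0.115     ]
```

View pics/topk.png

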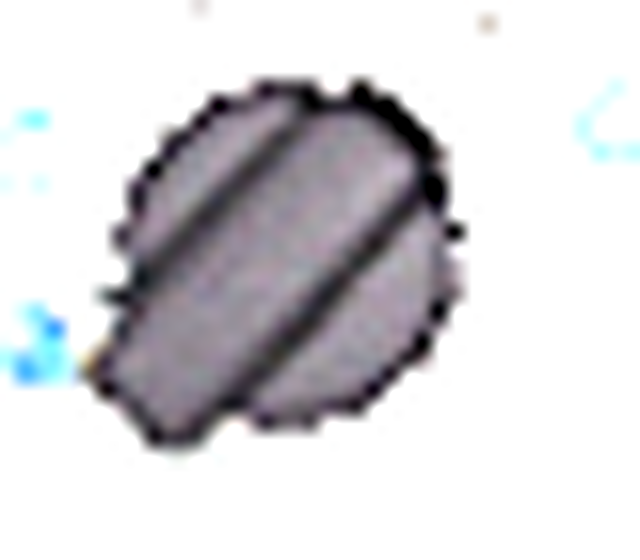

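View pics/scenek.png

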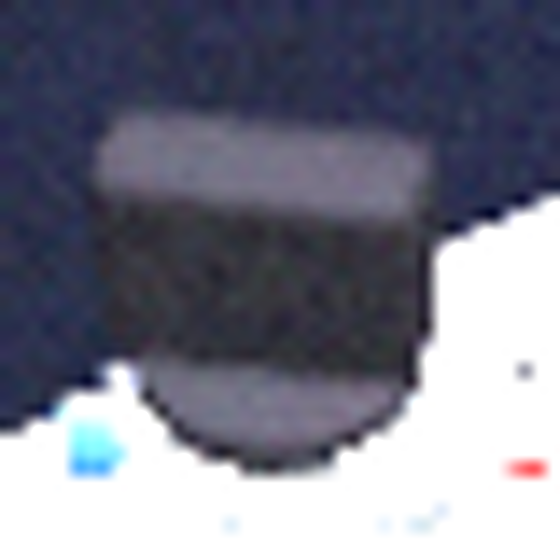

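```bash
cat >> h.py <<'E'
def go(xyz=None,dyaw=0,s=None):
    """row values (cm, 5deg units) to reach world xyz / yaw change deg(+ccw from above)"""
    s=s or r.read_state()
    M=R.from_quat(s['eef_rot']).as_matrix()
    t=M.T@(np.array(xyz)-s['ee_pos'])*100
    return np.r_[t,-dyaw/5].round(2)
def st():
    s=r.read_state();M=R.from_quat(s['eef_rot']).as_matrix()
    print('t',s['time'],'p',s['ee_pos'].round(4),'yaw_y',np.degrees(np.arctan2(M[1,1],M[0,1])).round(2),'xax',M[:,0].round(3),'F',s['ft_force'].round(2),'T',s['torque'].round(3),'w',round(s['width'],4),'q',s['joint_positions'].round(2))
    return s
E
python3 - <<'E'
from h import *
st()
f=lambda L,sc,o:[(u/sc+o[0],v/sc+o[1]) for u,v in L]
T=f([(320,100),(430,185),(180,440),(100,365)],16,(200,215))
S=f([(110,115),(425,140),(410,215),(95,190)],14,(180,150))
P=np.array([onz('top',u,.153) for u in T]);print(P.round(4).tolist(),P.mean(0))
d=(P[0]+P[1]-P[2]-P[3])/2;print(np.degrees(np.arctan2(d[1],d[0])),np.linalg.norm(d))
Q=np.array([onz('scene',u,.153) for u in S]);print(Q.round(4).tolist(),Q.mean(0))
for e in (Q[1]-Q[0],Q[2]-Q[3]):print(np.degrees(np.arctan2(e[1],e[0])),np.linalg.norm(e))
print(tri('top',np.mean(T,0),'scene',np.mean(S,0)))
print(go([.4,.3,.25]),go([.48,-.145,.2]))
E
```

```text
t 0.15 p [0.1386 0.6091 0.2409] yaw_y 77.18 xax [-0.    -0.001 -1.   ] F [-0.45 -0.55  0.32] T [0.02  0.035 0.012] w 0.087 q [-1.37  0.33 -0.06  1.46  0.02  1.35 -0.09]
[[0.5344, -0.0371, 0.153], [0.5241, -0.0506, 0.153], [0.4929, -0.0202, 0.153], [0.5019, -0.0104, 0.153]] [ 0.51333915 -0.02956689  0.153     ]
-41.84977985415404 0.042790925723301586
[[0.4994, -0.0106, 0.153], [0.5353, -0.04, 0.153], [0.5258, -0.0524, 0.153], [0.4902, -0.0234, 0.153]] [ 0.51266518 -0.03160205  0.153     ]
-39.3265420451558 0.04638121575891722
-39.23025660607759 0.04586471997327184
(array([ 0.51344385, -0.0294782 ,  0.15086439]), np.float64(0.0004933978076948058))
[ -0.88 -24.35  32.35   0.  ] [  4.17 -65.96  50.02   0.  ]
```

Request:
drive_tool([
  [0,-4,4,1],
  [0,-8,8,2.4],
  [0,-12,12,3.8],
  [0,-15,16,5.2],
  [-0.5,-18,20,6.6],
  [-0.5,-21,24,8],
  [-0.5,-24,28,9.4],
  [-0.5,-27,32,10.8],
  [-0.5,-31,34,12.2],
  [0,-35,36,13.6],
  [0,-39,38,15],
  [0,-43,40,15.4],
  [0,-47,42,15.4],
  [1,-51,44,15.4],
  [1,-55,46,15.4],
  [1,-59,48,15.4],
  [2,-63,50,15.4],
  [4,-66,50,15.4],
  [4,-66,50,15.4],
  [4,-66,50,15.4],
], grip=255, force=20)

```text
time: 1.82
ee_pos: [0.4775, -0.1334, 0.2045]
eef_rot: [0.5, 0.501, -0.499, 0.501]
ft_force: [1.2, 0.8, -0.2]
width: 0.0006
```

```bash
python3 - <<'E'
from h import *
st(); print(go([.475,-.144,.108]))
E
```

```text
t 1.8167 p [ 0.4775 -0.1334  0.2045] yaw_y 0.19 xax [ 0.001  0.    -1.   ] F [ 1.16  0.76 -0.19] T [-0.057 -0.059  0.034] w 0.0006 q [-0.59  0.06  0.81  1.88 -0.05  1.22  0.24]
[ 9.65 -0.27  1.06  0.  ]
```

Request:
drive_tool([
  [0,0,0,0],
  [0,0,0,0],
])

```text
time: 1.98
ee_pos: [0.477, -0.1337, 0.204]
eef_rot: [-0.5, -0.5, 0.501, -0.499]
ft_force: [0.4, 0.6, 0.3]
width: 0.0003
```

```bash
python3 - <<'E'
from h import *
st(); print(go([.475,-.144,.108]))
for n in ("scene","wrist"): cv2.imwrite(f"pics/{n}1.png",r.camera(n)[:,:,::-1])
c=r.calibration('wrist');print(c['xyz'],c['orientation'])
E
```

```text
t 1.9833 p [ 0.477  -0.1337  0.204 ] yaw_y -0.1 xax [-0.001 -0.001 -1.   ] F [0.39 0.56 0.33] T [-0.035  0.042 -0.01 ] w 0.0003 q [-0.58  0.06  0.81  1.88 -0.05  1.22  0.23]
[ 9.6  -0.18  1.02  0.  ]
[ 0.47830673 -0.06322283  0.34738935] [-1.26030018e-01  1.16337475e-04  1.52670023e-03  9.92025247e-01]
```

View pics/wrist1.png

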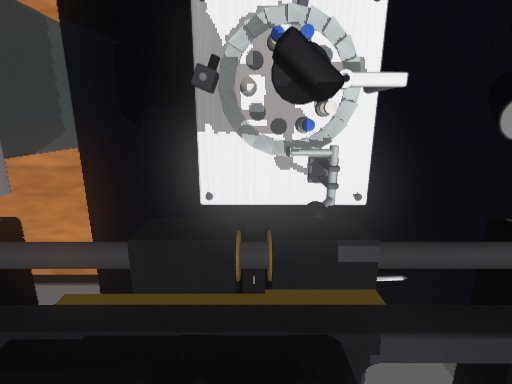

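View pics/scene1.png

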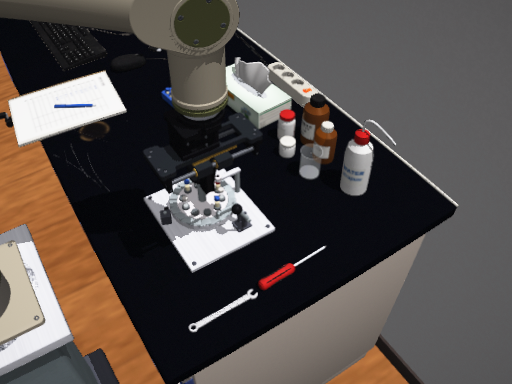

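```bash
python3 - <<'E'
from h import *
s=r.read_state();p=s['ee_pos']
print(proj('scene',[p,p-[0,0,.019],p+[0,0,.05]]))
a=cv2.imread('pics/scene1.png')[120:250,130:290]
cv2.imwrite('pics/s1c.png',cv2.resize(a,None,fx=4.5,fy=4.5,interpolation=cv2.INTER_CUBIC))
E
```

```text
[[205.88364387 180.28447049]
 [206.5211471  187.58563092]
 [204.1241329  159.91793476]]
```

View pics/s1c.png

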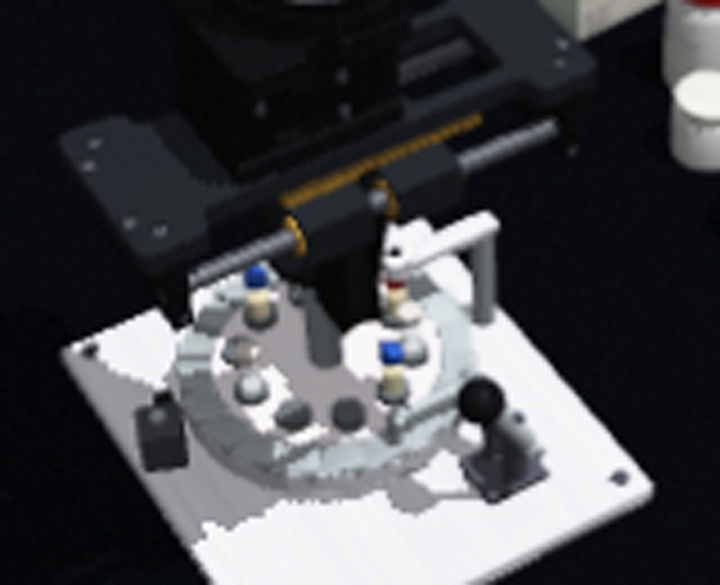

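Request:
drive_tool([
  [2,0,0.5,0],
  [4,-0.1,1,0],
  [6,-0.2,1,0],
  [8,-0.2,1,0],
  [9.6,-0.2,1,0],
  [9.6,-0.2,1,0],
  [9.6,-0.2,1,0],
])

```text
time: 2.67
ee_pos: [0.4756, -0.1401, 0.1086]
eef_rot: [0.499, 0.502, -0.499, 0.501]
ft_force: [0.5, -0.6, -0.2]
width: 0.0008
```

```bash
python3 - <<'E'
from h import *
st()
for n in ("scene","top"): cv2.imwrite(f"pics/{n}2.png",r.camera(n)[:,:,::-1])
a=cv2.imread('pics/scene2.png')[120:250,130:290]
cv2.imwrite('pics/s2c.png',cv2.resize(a,None,fx=4.5,fy=4.5,interpolation=cv2.INTER_CUBIC))
E
```

```text
t 2.6667 p [ 0.4756 -0.1401  0.1086] yaw_y 0.29 xax [-0.001  0.    -1.   ] F [ 0.46 -0.55 -0.19] T [-0.125  0.046 -0.03 ] w 0.0008 q [-0.53  0.21  0.8   1.99 -0.18  1.02  0.36]
```

View pics/s2c.png

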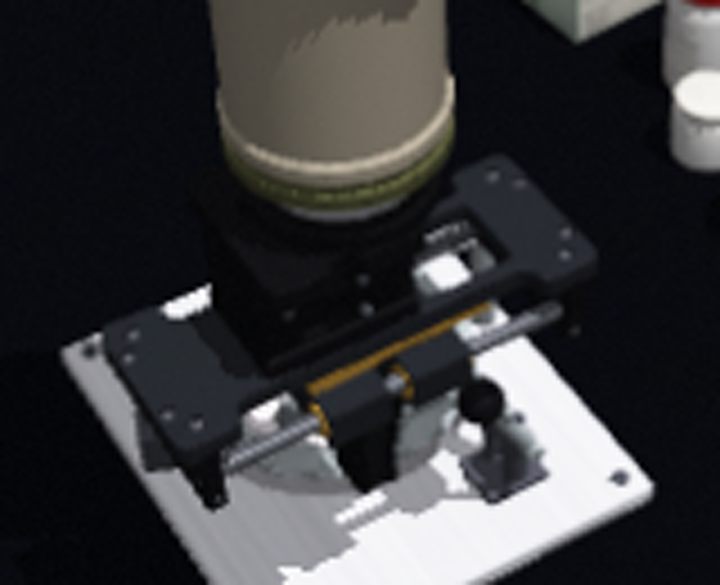

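Request:
drive_tool([
  [0,1,0.3,0],
  [0,2,0.3,0],
  [0,2.5,0.3,0],
  [0,2.8,0.3,0],
  [0,3.1,0.3,0],
  [0,3.4,0.3,0],
  [0,3.7,0.3,0],
  [0,4.0,0.3,0],
  [0,4.3,0.3,0],
  [0,4.6,0.3,0],
  [0,4.9,0.3,0],
])

```text
time: 3.68
ee_pos: [0.5249, -0.1442, 0.1086]
eef_rot: [0.499, 0.501, -0.499, 0.501]
ft_force: [-1.7, -0.5, 1.2]
width: 0.0006
```

```bash
python3 - <<'E'
from h import *
st()
for n in ("scene","top"): cv2.imwrite(f"pics/{n}3.png",r.camera(n)[:,:,::-1])
a=cv2.imread('pics/scene3.png')[120:250,130:290]
cv2.imwrite('pics/s3c.png',cv2.resize(a,None,fx=4.5,fy=4.5,interpolation=cv2.INTER_CUBIC))
E
```

```text
t 3.6833 p [ 0.5249 -0.1442  0.1086] yaw_y 0.18 xax [-0.  0. -1.] F [-1.65 -0.55  1.23] T [-0.113  0.23  -0.013] w 0.0006 q [-0.47  0.34  0.77  1.86 -0.27  1.05  0.41]
```

View pics/s3c.png

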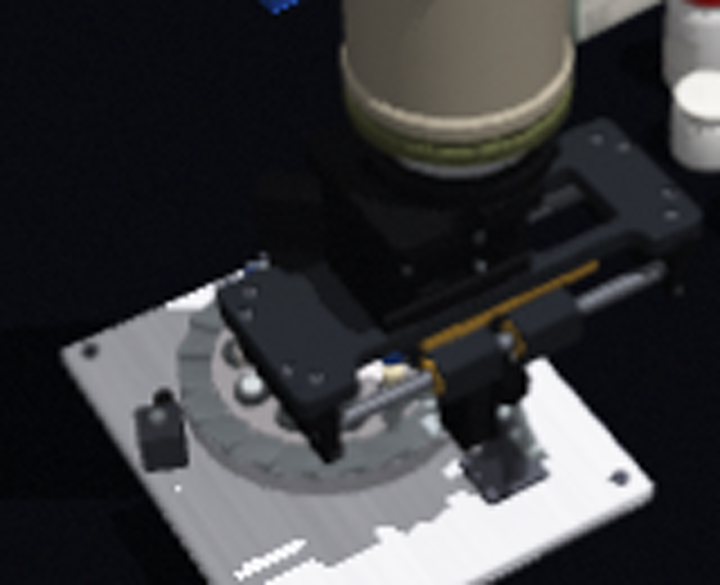

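Request:
drive_tool([
  [0,0.3,0,0],
  [0,0.6,0,0],
  [0,0.9,0,0],
  [0,1.2,0,0],
  [0,1.5,0,0],
  [0,1.8,0,0],
  [0,2.1,0,0],
  [0,2.4,0,0],
  [0,2.7,0,0],
  [0,3.0,0,0],
  [0,3.2,0,0],
  [0,3.2,0,0],
])

```text
time: 4.78
ee_pos: [0.5571, -0.144, 0.1086]
eef_rot: [0.499, 0.501, -0.499, 0.501]
ft_force: [0.5, 0.5, 0.2]
width: 0.0007
```

```bash
python3 - <<'E'
from h import *
st()
for n in ("scene","top"): cv2.imwrite(f"pics/{n}4.png",r.camera(n)[:,:,::-1])
a=cv2.imread('pics/scene4.png')[120:250,130:290]
cv2.imwrite('pics/s4c.png',cv2.resize(a,None,fx=4.5,fy=4.5,interpolation=cv2.INTER_CUBIC))
E
```

```text
t 4.7833 p [ 0.5571 -0.144   0.1086] yaw_y 0.19 xax [ 0. -0. -1.] F [0.53 0.48 0.19] T [-0.093  0.076  0.006] w 0.0007 q [-0.44  0.41  0.75  1.78 -0.31  1.07  0.43]
```

View pics/s4c.png

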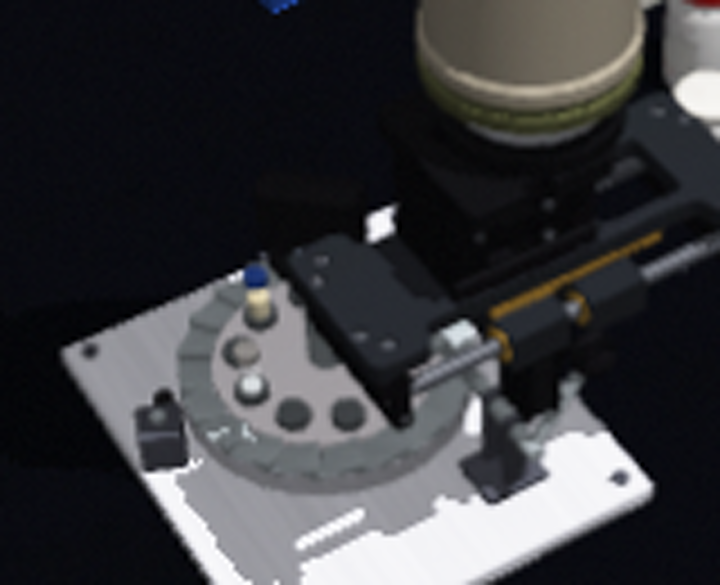

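Request:
drive_tool([
  [-2,-0.3,0,0],
  [-5,-0.6,0,0],
  [-8,-1,0,1.4],
  [-10,-1.6,-1,2.8],
  [-10,-2.2,-3,4.2],
  [-10,-2.8,-5,5.6],
  [-10,-3.4,-7,7],
  [-10,-4,-9,8.4],
  [-10,-4.4,-11,9.8],
  [-10,-4.4,-11.4,11.2],
  [-10,-4.4,-11.4,12.6],
  [-10,-4.4,-11.4,14],
  [-10,-4.4,-11.4,15.4],
  [-10,-4.4,-11.4,16.8],
  [-10,-4.4,-11.4,18.2],
  [-10,-4.4,-11.4,19.6],
  [-10,-4.4,-11.4,21],
  [-10,-4.4,-11.4,22.4],
  [-10,-4.4,-11.4,23.8],
  [-10,-4.4,-11.4,25.2],
], grip=0)

```text
time: 6.55
ee_pos: [0.5121, -0.0303, 0.2086]
eef_rot: [-0.672, 0.219, 0.672, 0.22]
ft_force: [-0.6, -0.5, -0.4]
width: 0.0867
```

Request:
drive_tool([
  [0,0,0,0.9],
  [0,0,0,0.9],
  [0,0,0,0.9],
])

```text
time: 6.8
ee_pos: [0.5122, -0.0302, 0.2086]
eef_rot: [-0.664, 0.243, 0.664, 0.243]
ft_force: [-0.2, 0.8, -0.8]
width: 0.0873
```

```bash
python3 - <<'E'
from h import *
st()
c=r.calibration('wrist')
for n in ("scene","top","wrist"): cv2.imwrite(f"pics/{n}5.png",r.camera(n)[:,:,::-1])
print(go([.5133,-.0303,.141],0))
a=cv2.imread('pics/scene5.png')[120:250,130:290]
cv2.imwrite('pics/s5c.png',cv2.resize(a,None,fx=4.5,fy=4.5,interpolation=cv2.INTER_CUBIC))
E
```

```text
t 6.8 p [ 0.5122 -0.0302  0.2086] yaw_y -130.17 xax [-0.  0. -1.] F [-0.2   0.8  -0.78] T [ 0.009  0.2   -0.042] w 0.0873 q [-0.99  0.15  1.06  1.84 -0.14  1.23 -2.16]
[ 6.76 -0.06 -0.09  0.  ]
```

View pics/s5c.png

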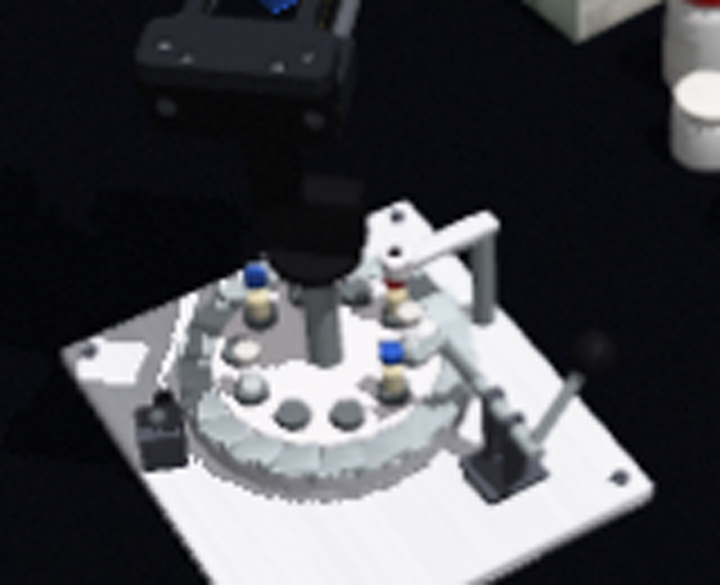

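View pics/wrist5.png

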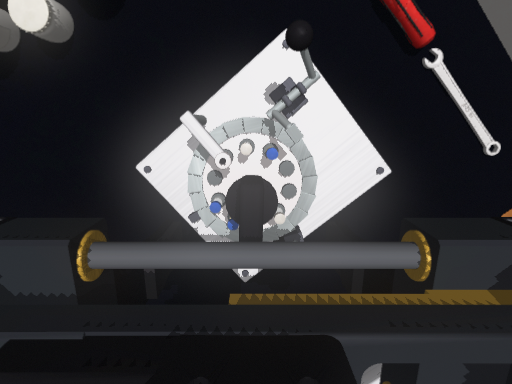

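Request:
drive_tool([
  [2,0,-0.1,0],
  [4,0,-0.1,0],
  [5.5,0,-0.1,0],
  [6.5,0,-0.1,0],
  [6.8,0,-0.1,0],
  [6.8,0,-0.1,0],
  [6.8,0,-0.1,0],
])

```text
time: 7.53
ee_pos: [0.5135, -0.031, 0.1413]
eef_rot: [0.664, -0.244, -0.664, -0.244]
ft_force: [-0.4, -0.3, 0.5]
width: 0.087
```

```bash
python3 - <<'E'
from h import *
st()
E
```

```text
t 7.5333 p [ 0.5135 -0.031   0.1413] yaw_y -130.31 xax [ 0.001  0.    -1.   ] F [-0.38 -0.26  0.54] T [ 0.026  0.197 -0.056] w 0.087 q [-0.92  0.26  1.02  1.92 -0.25  1.1  -2.07]
```

Request:
drive_tool([
  [0,0,0,0],
  [0,0,0,0],
  [0,0,0,0],
  [0,0,0,0],
  [0,0,0,0],
  [0,0,0,0],
  [0,0,0,0],
  [0,0,0,0],
], grip=255, force=30)

```text
time: 8.2
ee_pos: [0.5131, -0.0309, 0.1406]
eef_rot: [-0.664, 0.244, 0.664, 0.244]
ft_force: [0.2, 0.7, 0.8]
width: 0.0415
```

```bash
python3 - <<'E'
from h import *
st()
E
```

```text
t 8.2 p [ 0.5131 -0.0309  0.1406] yaw_y -130.32 xax [-0.  0. -1.] F [0.21 0.75 0.79] T [-0.008  0.112  0.027] w 0.0415 q [-0.92  0.26  1.02  1.92 -0.25  1.1  -2.07]
```

Request:
drive_tool([
  [0,0,0,0],
  [0,0,0,0],
  [0,0,0,0],
  [0,0,0,0],
  [0,0,0,0],
  [0,0,0,0],
])

```text
time: 8.7
ee_pos: [0.5142, -0.0294, 0.1407]
eef_rot: [0.665, -0.243, -0.663, -0.244]
ft_force: [6.8, 3.9, -5.5]
width: 0.0177
```

```bash
python3 - <<'E'
from h import *
st()
E
```

```text
t 8.7 p [ 0.5142 -0.0294  0.1407] yaw_y -130.24 xax [ 0.002  0.001 -1.   ] F [ 6.76  3.88 -5.46] T [ 0.898 -1.104 -0.003] w 0.0177 q [-0.92  0.26  1.02  1.92 -0.25  1.1  -2.07]
```

Request:
drive_tool([
  [0,-0.1,0,0],
  [0,-0.18,0,-0.3],
  [0,-0.18,0,-0.9],
  [0,-0.18,0,-1.5],
  [0,-0.18,0,-2.1],
  [0,-0.18,0,-2.7],
  [0,-0.18,0,-3.3],
  [0,-0.18,0,-3.9],
  [0,-0.18,0,-4.5],
  [0,-0.18,0,-5.1],
  [0,-0.18,0,-5.7],
  [0,-0.18,0,-6],
  [0,-0.18,0,-6],
])

```text
time: 9.78
ee_pos: [0.5145, -0.0289, 0.1406]
eef_rot: [0.704, -0.063, -0.704, -0.063]
ft_force: [2.9, 3.6, -2.2]
width: 0.0178
```

```bash
python3 - <<'E'
from h import *
st()
E
```

```text
t 9.7833 p [ 0.5145 -0.0289  0.1406] yaw_y -100.19 xax [ 0.001  0.001 -1.   ] F [ 2.85  3.62 -2.15] T [ 0.813 -0.475  0.145] w 0.0178 q [-0.84  0.24  0.92  1.91 -0.21  1.09 -1.59]
```

Request:
drive_tool([
  [0,-0.09,-0.05,-0.4],
  [0,-0.09,-0.05,-1],
  [0,-0.09,-0.05,-1.6],
  [0,-0.09,-0.05,-2.2],
  [0,-0.09,-0.05,-2.8],
  [0,-0.09,-0.05,-3.4],
  [0,-0.09,-0.05,-4],
  [0,-0.09,-0.05,-4.5],
  [0,-0.09,-0.05,-5],
  [0,-0.09,-0.05,-5],
  [0,-0.09,-0.05,-5],
])

```text
time: 10.7
ee_pos: [0.5146, -0.0283, 0.1406]
eef_rot: [-0.701, -0.09, 0.702, -0.09]
ft_force: [-3.3, 4.9, 3.9]
width: 0.0181
```

```bash
python3 - <<'E'
from h import *
st()
for n in ("scene","top","wrist"): cv2.imwrite(f"pics/{n}6.png",r.camera(n)[:,:,::-1])
st()
a=cv2.imread('pics/scene6.png')[120:250,130:290]
cv2.imwrite('pics/s6c.png',cv2.resize(a,None,fx=4.5,fy=4.5,interpolation=cv2.INTER_CUBIC))
E
```

```text
t 10.7 p [ 0.5146 -0.0283  0.1406] yaw_y -75.39 xax [-0.001  0.001 -1.   ] F [-3.32  4.88  3.9 ] T [0.84  0.585 0.137] w 0.0181 q [-0.78  0.22  0.84  1.91 -0.19  1.09 -1.18]
t 10.85 p [ 0.5146 -0.0283  0.1406] yaw_y -75.41 xax [-0.001  0.001 -1.   ] F [-2.6   4.48  3.72] T [0.824 0.671 0.116] w 0.0176 q [-0.78  0.22  0.84  1.91 -0.19  1.09 -1.18]
```

View pics/s6c.png

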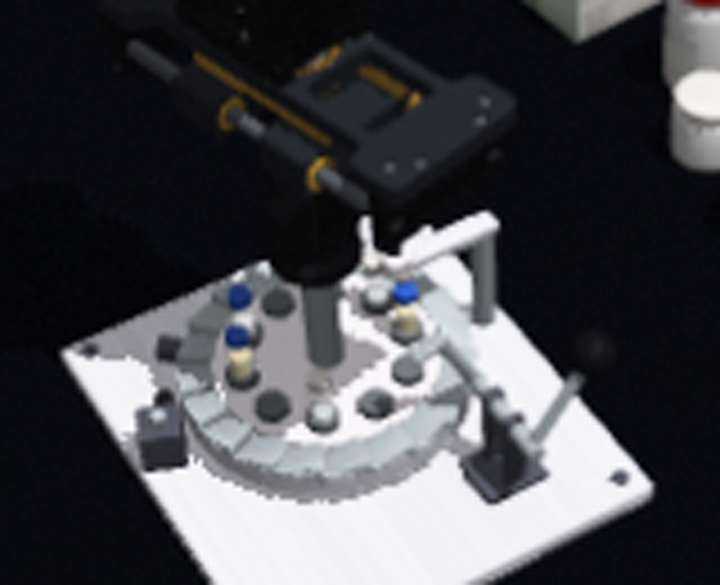

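View pics/wrist6.png

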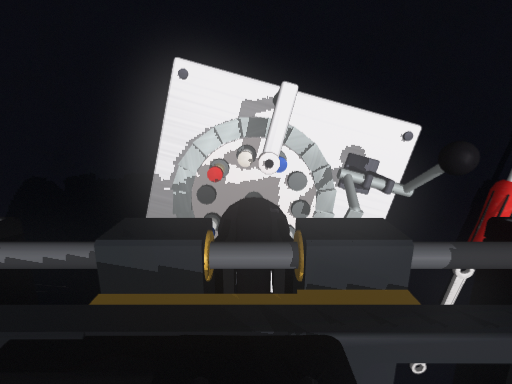

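```bash
python3 - <<'E'
from h import *
a=cv2.imread('pics/scene6.png')[180:230,150:195]
cv2.imwrite('pics/s6d.png',cv2.resize(cv2.convertScaleAbs(a,alpha=2),None,fx=14,fy=12,interpolation=cv2.INTER_NEAREST))
E
```

```text
(no output)
```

View pics/s6d.png

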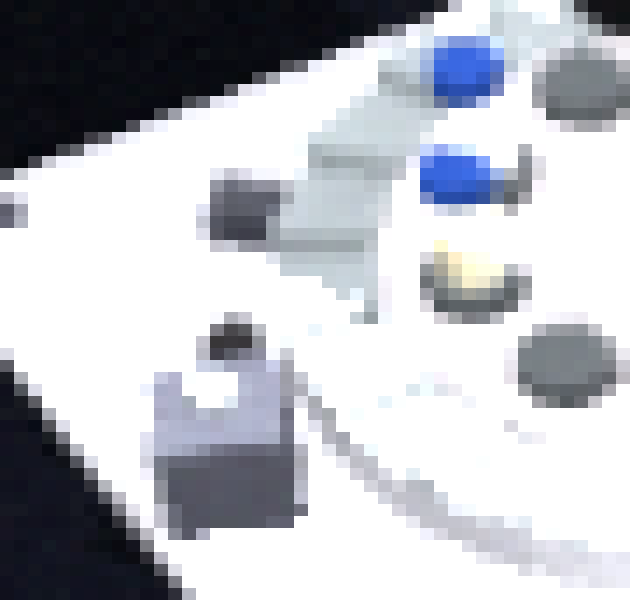

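```bash
python3 - <<'E'
from h import *
ax=np.array([.514,-.0295])
for z in (.025,.03,.035,.04):
  o=[]
  for u in [(235,207),(230,238),(232,320),(232,330)]:
    p=onz('scene',(u[0]/14+150,u[1]/12+180),z)[:2]-ax
    o.append((np.degrees(np.arctan2(p[1],p[0])).round(1),np.linalg.norm(p).round(4)))
  print(z,o)
E
```

```text
0.025 [(np.float64(135.4), np.float64(0.0838)), (np.float64(140.7), np.float64(0.0825)), (np.float64(155.0), np.float64(0.0801)), (np.float64(156.8), np.float64(0.0802))]
0.03 [(np.float64(138.4), np.float64(0.0819)), (np.float64(143.8), np.float64(0.081)), (np.float64(158.3), np.float64(0.0797)), (np.float64(160.0), np.float64(0.0799))]
0.035 [(np.float64(141.5), np.float64(0.0802)), (np.float64(147.0), np.float64(0.0797)), (np.float64(161.5), np.float64(0.0796)), (np.float64(163.2), np.float64(0.0799))]
0.04 [(np.float64(144.7), np.float64(0.0787)), (np.float64(150.2), np.float64(0.0787)), (np.float64(164.7), np.float64(0.0797)), (np.float64(166.4), np.float64(0.0802))]
```

Request:
drive_tool([
  [0,-0.05,0.02,-0.2],
  [0,-0.09,0.02,-0.4],
  [0,-0.09,0.02,-0.7],
  [0,-0.09,0.02,-1.0],
  [0,-0.09,0.02,-1.3],
  [0,-0.09,0.02,-1.6],
  [0,-0.09,0.02,-1.8],
  [0,-0.09,0.02,-2],
  [0,-0.09,0.02,-2],
])

```text
time: 11.6
ee_pos: [0.5145, -0.0281, 0.1406]
eef_rot: [0.691, 0.152, -0.691, 0.152]
ft_force: [-0.5, 1.3, 2.7]
width: 0.0182
```

```bash
python3 - <<'E'
from h import *
st()
for n in ("scene",): cv2.imwrite(f"pics/{n}7.png",r.camera(n)[:,:,::-1])
st()
a=cv2.imread('pics/scene7.png')[180:230,150:195]
cv2.imwrite('pics/s7d.png',cv2.resize(cv2.convertScaleAbs(a,alpha=2),None,fx=14,fy=12,interpolation=cv2.INTER_NEAREST))
E
```

```text
t 11.6 p [ 0.5145 -0.0281  0.1406] yaw_y -65.25 xax [ 0. -0. -1.] F [-0.52  1.32  2.65] T [0.059 0.071 0.005] w 0.0182 q [-0.76  0.22  0.82  1.91 -0.18  1.09 -1.01]
t 11.65 p [ 0.5145 -0.028   0.1406] yaw_y -65.31 xax [ 0. -0. -1.] F [-0.52  1.34  2.46] T [-0.005  0.113  0.114] w 0.0182 q [-0.76  0.22  0.82  1.91 -0.18  1.09 -1.01]
```

View pics/s7d.png

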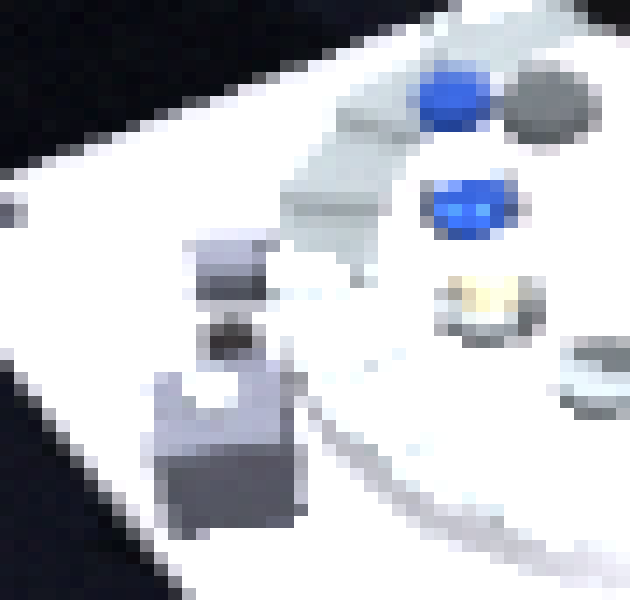

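Request:
drive_tool([
  [0,0,0,-0.1],
  [0,0,0,-0.2],
  [0,0,0,-0.3],
  [0,0,0,-0.4],
  [0,0,0,-0.5],
  [0,0,0,-0.5],
  [0,0,0,-0.5],
])

```text
time: 12.23
ee_pos: [0.5145, -0.028, 0.1406]
eef_rot: [0.687, 0.166, -0.687, 0.166]
ft_force: [-0.4, 0.5, 3.3]
width: 0.0179
```

```bash
cat >> h.py <<'E'
def sm(k=0):
    s=r.read_state();M=R.from_quat(s['eef_rot']).as_matrix()
    print('t',round(s['time'],2),'yaw',np.degrees(np.arctan2(M[1,1],M[0,1])).round(2),'F',s['ft_force'].round(1),'Tz',s['torque'][2].round(3),'jt7',s['joint_torque'][6].round(3),s['joint_torque'].round(2))
E
python3 - <<'E'
from h import *
sm();r.camera('top');sm();r.camera('top');sm()
E
```

```text
t 12.23 yaw -62.83 F [-0.4  0.5  3.3] Tz -0.057 jt7 0.097 [ -0.05 -34.91   5.93 -33.89  -0.12  -0.08   0.1 ]
t 12.28 yaw -62.83 F [-0.7 -0.   2.6] Tz -0.012 jt7 0.049 [ -0.09 -34.9    5.89 -33.88  -0.15  -0.08   0.05]
t 12.33 yaw -62.83 F [-0.2  0.2  2.7] Tz 0.005 jt7 0.033 [-1.300e-01 -3.489e+01  5.850e+00 -3.386e+01 -1.700e-01 -9.000e-02
  3.000e-02]
```

Request:
drive_tool([
  [0,0,0,-0.05],
  [0,0,0,-0.1],
  [0,0,0,-0.15],
  [0,0,0,-0.2],
])

```text
time: 12.67
ee_pos: [0.5145, -0.0279, 0.1406]
eef_rot: [0.686, 0.172, -0.686, 0.172]
ft_force: [-0.2, -1.4, 3.3]
width: 0.0176
```

```bash
python3 - <<'E'
from h import *
sm();a=r.camera('scene')[180:230,150:195,::-1];sm()
cv2.imwrite('pics/s8d.png',cv2.resize(cv2.convertScaleAbs(a,alpha=2),None,fx=14,fy=12,interpolation=cv2.INTER_NEAREST))
E
```

```text
t 12.67 yaw -61.8 F [-0.2 -1.4  3.3] Tz -0.187 jt7 0.014 [-4.500e-01 -3.481e+01  5.600e+00 -3.380e+01 -2.200e-01 -1.100e-01
  1.000e-02]
t 12.72 yaw -61.79 F [-0.2 -1.   3.9] Tz -0.073 jt7 0.02 [-4.200e-01 -3.482e+01  5.550e+00 -3.378e+01 -2.500e-01 -1.000e-01
  2.000e-02]
```

View pics/s8d.png

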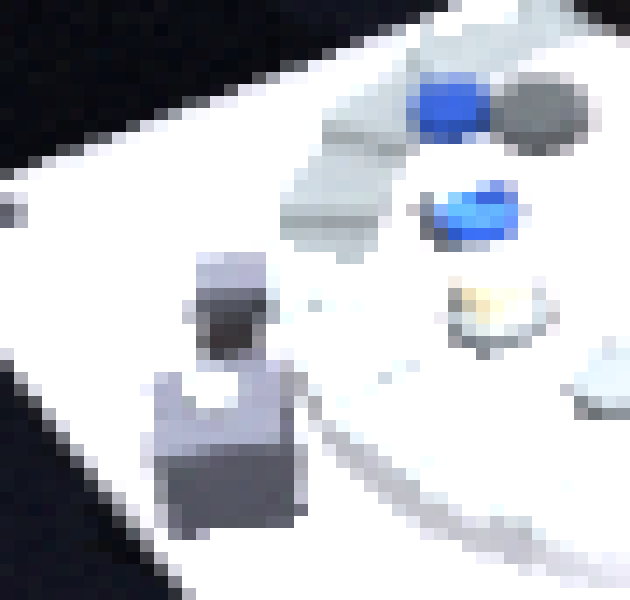

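Request:
drive_tool([
  [0,0,0,-0.05],
  [0,0,0,-0.1],
  [0,0,0,-0.15],
  [0,0,0,-0.15],
])

```text
time: 13.05
ee_pos: [0.5145, -0.028, 0.1406]
eef_rot: [0.685, 0.177, -0.685, 0.177]
ft_force: [-0.2, -0.6, 3.2]
width: 0.0176
```

```bash
python3 - <<'E'
from h import *
sm();a=r.camera('scene')[180:230,150:195,::-1];sm()
cv2.imwrite('pics/s9d.png',cv2.resize(cv2.convertScaleAbs(a,alpha=2),None,fx=14,fy=12,interpolation=cv2.INTER_NEAREST))
E
```

```text
t 13.05 yaw -61.05 F [-0.2 -0.6  3.2] Tz -0.117 jt7 0.189 [ -0.53 -34.76   5.36 -33.71  -0.33  -0.14   0.19]
t 13.1 yaw -61.07 F [-1.1 -1.6  4.5] Tz -0.1 jt7 0.142 [ -0.54 -34.75   5.35 -33.7   -0.35  -0.15   0.14]
```

Request:
drive_tool([
  [0,0,0,-0.05],
  [0,0,0,-0.1],
  [0,0,0,-0.15],
  [0,0,0,-0.15],
])

```text
time: 13.43
ee_pos: [0.5145, -0.0279, 0.1406]
eef_rot: [-0.683, -0.181, 0.683, -0.181]
ft_force: [-1.0, -0.4, 4.3]
width: 0.0177
```

```bash
python3 - <<'E'
from h import *
sm();a=r.camera('scene')[180:230,150:195,::-1];sm()
cv2.imwrite('pics/s10d.png',cv2.resize(cv2.convertScaleAbs(a,alpha=2),None,fx=14,fy=12,interpolation=cv2.INTER_NEAREST))
E
```

```text
t 13.43 yaw -60.3 F [-1.  -0.4  4.3] Tz -0.079 jt7 0.189 [ -0.65 -34.68   5.2  -33.65  -0.4   -0.2    0.19]
t 13.48 yaw -60.32 F [-0.9 -1.6  4.6] Tz -0.105 jt7 0.142 [ -0.65 -34.67   5.2  -33.63  -0.42  -0.2    0.14]
```

View pics/s10d.png

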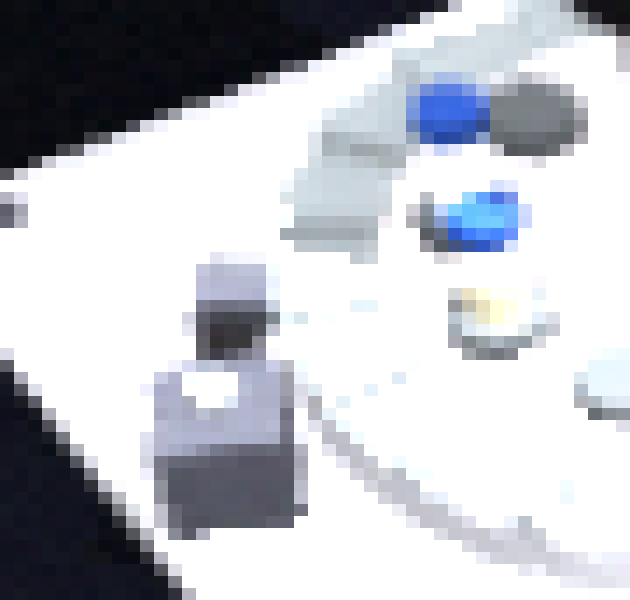

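Request:
drive_tool([
  [0,0,0,-0.05],
  [0,0,0,-0.1],
  [0,0,0,-0.15],
  [0,0,0,-0.15],
])

```text
time: 13.82
ee_pos: [0.5145, -0.0279, 0.1406]
eef_rot: [0.682, 0.186, -0.682, 0.186]
ft_force: [-1.1, -0.7, 5.1]
width: 0.0179
```

```bash
python3 - <<'E'
from h import *
sm();r.camera('scene');sm()
E
```

```text
t 13.82 yaw -59.55 F [-1.1 -0.7  5.1] Tz -0.096 jt7 0.189 [ -0.72 -34.6    5.09 -33.59  -0.45  -0.26   0.19]
t 13.87 yaw -59.57 F [-0.9 -1.5  4.2] Tz -0.032 jt7 0.142 [ -0.72 -34.58   5.09 -33.58  -0.47  -0.26   0.14]
```

Request:
drive_tool([
  [0,0,0,-0.05],
  [0,0,0,-0.1],
  [0,0,0,-0.15],
  [0,0,0,-0.15],
])

```text
time: 14.2
ee_pos: [0.5145, -0.0279, 0.1406]
eef_rot: [0.681, 0.19, -0.681, 0.19]
ft_force: [-1.1, -1.2, 5.1]
width: 0.0179
```

```bash
python3 - <<'E'
from h import *
sm();r.camera('scene');sm()
E
```

```text
t 14.2 yaw -58.8 F [-1.1 -1.2  5.1] Tz -0.09 jt7 0.199 [ -0.75 -34.51   5.01 -33.55  -0.48  -0.33   0.2 ]
t 14.25 yaw -58.81 F [-1.  -0.5  5.3] Tz -0.087 jt7 0.144 [ -0.74 -34.51   5.02 -33.54  -0.49  -0.33   0.14]
```

Request:
drive_tool([
  [0,0,0,-0.05],
  [0,0,0,-0.1],
  [0,0,0,-0.15],
  [0,0,0,-0.15],
])

```text
time: 14.58
ee_pos: [0.5145, -0.0279, 0.1406]
eef_rot: [-0.68, -0.195, 0.68, -0.195]
ft_force: [-0.9, -0.3, 4.8]
width: 0.018
```

```bash
python3 - <<'E'
from h import *
sm();a=r.camera('scene')[180:230,150:195,::-1];sm()
cv2.imwrite('pics/s11d.png',cv2.resize(cv2.convertScaleAbs(a,alpha=2),None,fx=14,fy=12,interpolation=cv2.INTER_NEAREST))
E
```

```text
t 14.58 yaw -58.06 F [-0.9 -0.3  4.8] Tz -0.113 jt7 0.191 [ -0.73 -34.53   5.01 -33.56  -0.46  -0.35   0.19]
t 14.63 yaw -58.07 F [-0.8 -1.9  5.5] Tz -0.09 jt7 0.133 [ -0.73 -34.53   5.02 -33.55  -0.47  -0.35   0.13]
```

View pics/s11d.png

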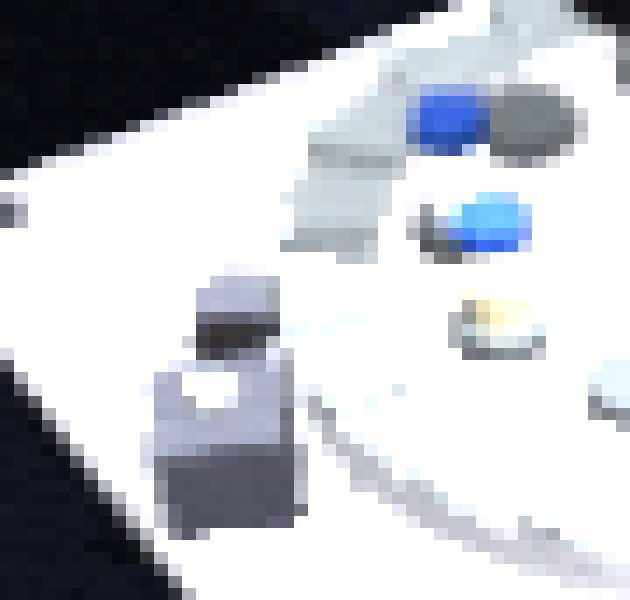

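Request:
drive_tool([
  [0,0,0,-0.05],
  [0,0,0,-0.1],
  [0,0,0,-0.1],
])

```text
time: 14.88
ee_pos: [0.5145, -0.0279, 0.1406]
eef_rot: [0.679, 0.198, -0.679, 0.198]
ft_force: [-2.3, -0.9, 5.3]
width: 0.0178
```

```bash
python3 - <<'E'
from h import *
sm();r.camera('scene');sm()
E
```

```text
t 14.88 yaw -57.55 F [-2.3 -0.9  5.3] Tz -0.08 jt7 0.201 [ -0.73 -34.54   5.   -33.56  -0.45  -0.36   0.2 ]
t 14.93 yaw -57.56 F [-1.1 -1.5  5. ] Tz -0.03 jt7 0.144 [ -0.72 -34.54   5.01 -33.56  -0.46  -0.36   0.14]
```

Request:
drive_tool([
  [0,0,0,-0.05],
  [0,0,0,-0.1],
  [0,0,0,-0.1],
])

```text
time: 15.18
ee_pos: [0.5145, -0.0279, 0.1406]
eef_rot: [0.678, 0.201, -0.678, 0.2]
ft_force: [-1.4, -1.2, 5.0]
width: 0.018
```

```bash
python3 - <<'E'
from h import *
sm();r.camera('scene');sm()
E
```

```text
t 15.18 yaw -57.07 F [-1.4 -1.2  5. ] Tz -0.211 jt7 0.321 [ -0.79 -34.55   4.93 -33.58  -0.35  -0.36   0.32]
t 15.23 yaw -57.08 F [-1.3 -0.2  5.4] Tz -0.207 jt7 0.263 [ -0.78 -34.55   4.95 -33.58  -0.36  -0.36   0.26]
```

Request:
drive_tool([
  [0,0,0,-0.03],
  [0,0,0,-0.05],
  [0,0,0,-0.05],
  [0,0,0,-0.05],
])

```text
time: 15.57
ee_pos: [0.5145, -0.0278, 0.1406]
eef_rot: [0.678, 0.202, -0.678, 0.202]
ft_force: [-1.5, -0.4, 4.8]
width: 0.0176
```

```bash
python3 - <<'E'
from h import *
sm();r.camera('scene');sm();r.camera('scene');sm();st()
E
```

```text
t 15.57 yaw -56.84 F [-1.5 -0.4  4.8] Tz -0.259 jt7 0.29 [ -0.82 -34.56   4.92 -33.59  -0.31  -0.36   0.29]
t 15.62 yaw -56.84 F [-1.3 -0.7  4.5] Tz -0.283 jt7 0.283 [ -0.82 -34.56   4.92 -33.59  -0.31  -0.36   0.28]
t 15.67 yaw -56.84 F [-1.  -0.9  5. ] Tz -0.292 jt7 0.282 [ -0.82 -34.56   4.92 -33.59  -0.31  -0.36   0.28]
t 15.6667 p [ 0.5145 -0.0278  0.1406] yaw_y -56.84 xax [-0.  0. -1.] F [-0.95 -0.85  5.01] T [-0.419  0.398 -0.292] w 0.0179 q [-0.74  0.21  0.8   1.91 -0.17  1.09 -0.87]
```

Request:
drive_tool([
  [0,0,0,0],
  [0,0,0,0],
  [0,0,0,0],
  [0,0,0,0],
  [0,0,0,0],
  [0,0,0,0],
  [0,0,0,0],
  [0,0,0,0],
  [-1,0,0,0],
  [-3,0,0,0],
  [-6,0,0,0],
  [-8,0,0,0],
  [-8,0,0,0],
  [-8,0,0,0],
], grip=0)

```text
time: 16.83
ee_pos: [0.5152, -0.0278, 0.2221]
eef_rot: [0.679, 0.202, -0.677, 0.202]
ft_force: [-0.7, -0.2, -0.6]
width: 0.0862
```

```bash
python3 - <<'E'
from h import *
st()
print(go([.645,-.144,.22],57))
a=r.camera('scene')[145:270,135:285,::-1]
b=r.camera('top')[:,:,::-1]; cv2.imwrite('pics/top12.png',b)
cv2.imwrite('pics/s12c.png',cv2.resize(a,None,fx=4.6,fy=4.6,interpolation=cv2.INTER_CUBIC))
cv2.imwrite('pics/t12c.png',cv2.resize(b[175:285,170:295],None,fx=5,fy=5,interpolation=cv2.INTER_CUBIC))
E
```

```text
t 16.8333 p [ 0.5152 -0.0278  0.2221] yaw_y -56.82 xax [ 0.003  0.001 -1.   ] F [-0.68 -0.18 -0.63] T [-0.095  0.103  0.004] w 0.0862 q [-0.79  0.11  0.81  1.81 -0.08  1.25 -0.94]
[  0.23  16.83  -4.51 -11.4 ]
```

View pics/s12c.png

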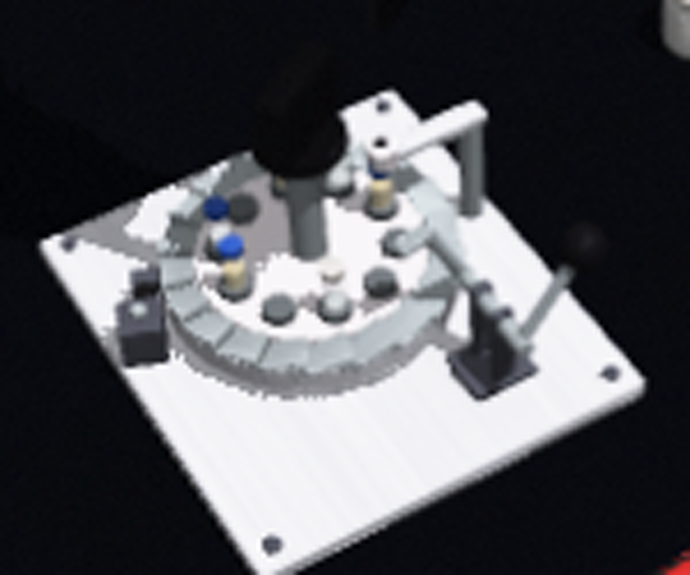

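View pics/t12c.png

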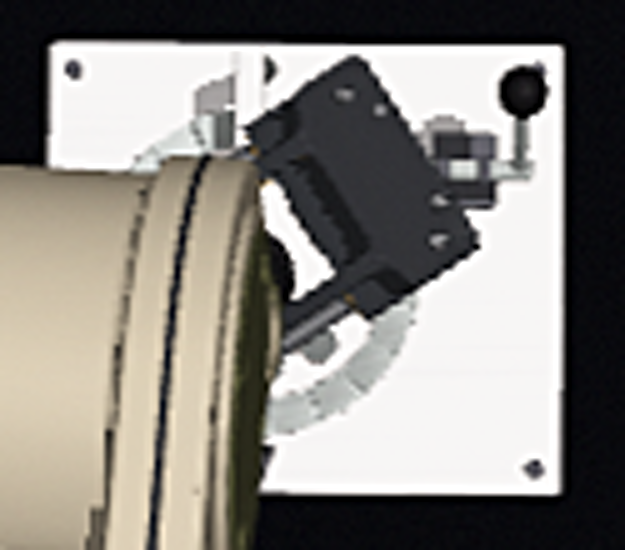

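```bash
python3 - <<'E'
from h import *
print(tri('top',(274.6,193.4),'scene',(262.2,197.8)))
E
```

```text
(array([ 0.59141154, -0.1448886 ,  0.10333507]), np.float64(0.0015305740394540674))
```

Request:
drive_tool([
  [0,2,0,-1.3],
  [0,5,-1,-2.6],
  [0,8.5,-2,-3.9],
  [0,12,-3,-5.2],
  [0,15,-4,-6.5],
  [0,16.8,-4.5,-7.8],
  [0,16.8,-4.5,-9.1],
  [0,16.8,-4.5,-10.4],
  [0,16.8,-4.5,-11.4],
  [0,16.8,-4.5,-11.4],
  [0,16.8,-4.5,-11.4],
], grip=255)

```text
time: 17.85
ee_pos: [0.6436, -0.1439, 0.2196]
eef_rot: [0.5, 0.5, -0.5, 0.499]
ft_force: [-0.7, -0.3, -0.7]
width: 0.0217
```

```bash
python3 - <<'E'
from h import *
st();print(go([.645,-.144,.108]))
E
```

```text
t 17.85 p [ 0.6436 -0.1439  0.2196] yaw_y -0.0 xax [-0.002  0.    -1.   ] F [-0.71 -0.34 -0.7 ] T [-0.109  0.028 -0.031] w 0.0217 q [-0.32  0.48  0.66  1.42 -0.3   1.35  0.36]
[11.16  0.15  0.02  0.  ]
```

Request:
drive_tool([
  [2,0,0,0],
  [4.5,0,0,0],
  [7,0,0,0],
  [9.5,0.1,0,0],
  [11.2,0.1,0,0],
  [11.2,0.1,0,0],
  [11.2,0.1,0,0],
])

```text
time: 18.43
ee_pos: [0.6445, -0.1436, 0.108]
eef_rot: [0.499, 0.501, -0.5, 0.5]
ft_force: [1.0, -0.1, 0.2]
width: 0.0004
```

Request:
drive_tool([
  [0,-0.6,0,0],
  [0,-1.2,0,0],
  [0,-1.6,0,0],
  [0,-1.9,0,0],
  [0,-2.2,0,0],
  [0,-2.5,0,0],
  [0,-2.8,0,0],
  [0,-3.1,0,0],
  [0,-3.4,0,0],
  [0,-3.7,0,0],
  [0,-4,0,0],
  [0,-4.3,0,0],
])

```text
time: 19.43
ee_pos: [0.6021, -0.144, 0.1088]
eef_rot: [0.499, 0.501, -0.499, 0.501]
ft_force: [2.3, -0.1, 1.5]
width: 0.0005
```

```bash
python3 - <<'E'
from h import *
st()
a=r.camera('scene')[120:250,130:290,::-1]
cv2.imwrite('pics/s13c.png',cv2.resize(a,None,fx=4.5,fy=4.5,interpolation=cv2.INTER_CUBIC))
E
```

```text
t 19.4333 p [ 0.6021 -0.144   0.1088] yaw_y 0.18 xax [ 0.001 -0.    -1.   ] F [ 2.26 -0.15  1.49] T [-0.082 -0.182 -0.077] w 0.0005 q [-0.33  0.48  0.64  1.66 -0.32  1.1   0.4 ]
```

View pics/s13c.png

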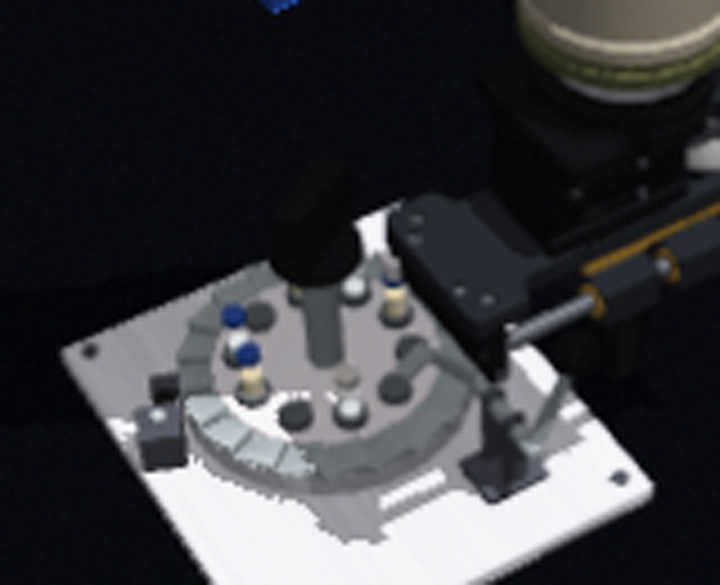

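Request:
drive_tool([
  [0,-0.3,0,0],
  [0,-0.6,0,0],
  [0,-0.9,0,0],
  [0,-1.2,0,0],
  [0,-1.5,0,0],
  [0,-1.8,0,0],
  [0,-2.1,0,0],
  [0,-2.4,0,0],
  [0,-2.7,0,0],
  [0,-3,0,0],
  [0,-3.2,0,0],
  [0,-3.2,0,0],
])

```text
time: 20.48
ee_pos: [0.5697, -0.1441, 0.1086]
eef_rot: [0.499, 0.501, -0.499, 0.501]
ft_force: [0.2, -0.7, -0.2]
width: 0.0004
```

```bash
python3 - <<'E'
from h import *
st()
a=r.camera('scene')[120:250,130:290,::-1]
cv2.imwrite('pics/s14c.png',cv2.resize(a,None,fx=4.5,fy=4.5,interpolation=cv2.INTER_CUBIC))
E
```

```text
t 20.4833 p [ 0.5697 -0.1441  0.1086] yaw_y 0.17 xax [-0.  0. -1.] F [ 0.2  -0.71 -0.23] T [-0.102  0.054 -0.065] w 0.0004 q [-0.36  0.42  0.66  1.75 -0.28  1.08  0.4 ]
```

View pics/s14c.png

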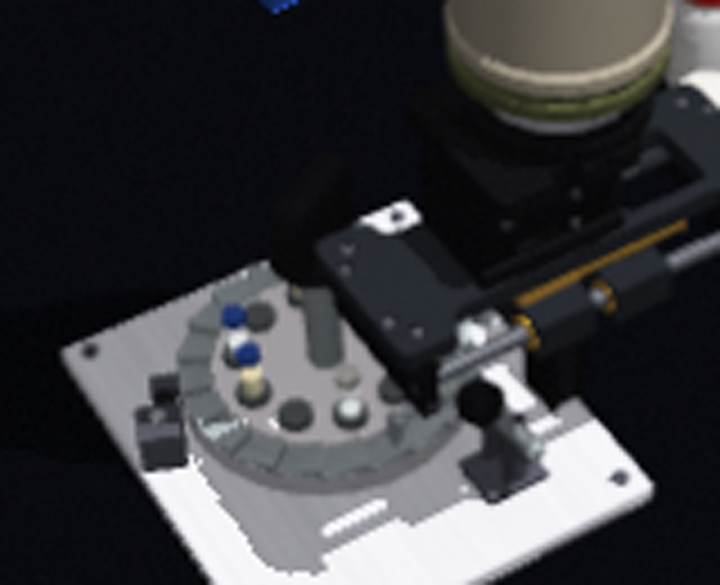

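Request:
drive_tool([
  [-2,0.2,0,0],
  [-5,0.2,0,0],
  [-8,0,0,1],
  [-10,-1,-1,2.4],
  [-10,-2,-3,3.8],
  [-10,-3,-5.5,5.2],
  [-10,-4,-8,6.6],
  [-10,-5,-10,8],
  [-10,-5.5,-11.6,9.4],
  [-10,-5.5,-11.6,10.8],
  [-10,-5.5,-11.6,11.4],
  [-10,-5.5,-11.6,11.4],
  [-10,-5.5,-11.6,11.4],
], grip=0)

```text
time: 21.62
ee_pos: [0.5148, -0.0283, 0.2087]
eef_rot: [0.678, 0.203, -0.677, 0.203]
ft_force: [-0.5, -1.4, -0.7]
width: 0.0798
```

```bash
python3 - <<'E'
from h import *
st();print(go([.5145,-.028,.1405]))
a=r.camera('scene')[120:250,130:290,::-1]
cv2.imwrite('pics/s15c.png',cv2.resize(a,None,fx=4.5,fy=4.5,interpolation=cv2.INTER_CUBIC))
E
```

```text
t 21.6167 p [ 0.5148 -0.0283  0.2087] yaw_y -56.7 xax [ 0.  0. -1.] F [-0.47 -1.42 -0.65] T [-0.082  0.118  0.004] w 0.0798 q [-0.75  0.12  0.78  1.83 -0.09  1.23 -0.93]
[ 6.82 -0.05  0.01  0.  ]
```

View pics/s15c.png

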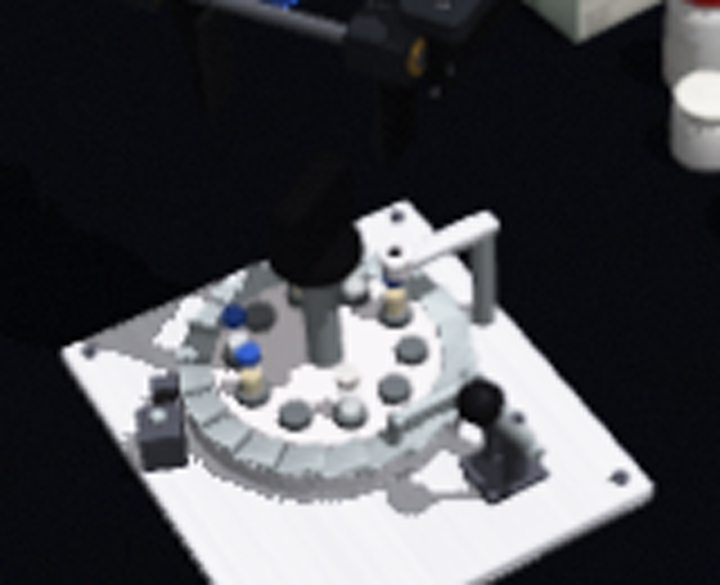

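Request:
drive_tool([
  [2,0,0,0],
  [4,0,0,0],
  [5.5,-0.05,0,0],
  [6.5,-0.05,0,0],
  [6.8,-0.05,0,0],
  [6.8,-0.05,0,0],
])

```text
time: 22.17
ee_pos: [0.5142, -0.0281, 0.1402]
eef_rot: [-0.677, -0.202, 0.678, -0.202]
ft_force: [-0.5, -0.5, -0.3]
width: 0.087
```

Request:
drive_tool([
  [0,0,0,0],
  [0,0,0,0],
  [0,0,0,0],
  [0,0,0,0],
  [0,0,0,0],
  [0,0,0,0],
  [0,0,0,0],
  [0,0,0,0],
  [0,0,0,0],
  [0,0,0,0],
  [0,0,0,0],
  [0,0,0,0],
  [0,0,0,0],
  [0,0,0,0],
], grip=255, force=30)

```text
time: 23.33
ee_pos: [0.5145, -0.0279, 0.1406]
eef_rot: [0.678, 0.202, -0.678, 0.202]
ft_force: [-0.3, -0.0, -0.5]
width: 0.0178
```

```bash
python3 - <<'E'
from h import *
st();sm()
E
```

```text
t 23.3333 p [ 0.5145 -0.0279  0.1406] yaw_y -56.84 xax [ 0.  0. -1.] F [-0.29 -0.01 -0.46] T [-0.051  0.102 -0.259] w 0.0178 q [-0.72  0.21  0.77  1.91 -0.16  1.09 -0.88]
t 23.33 yaw -56.84 F [-0.3 -0.  -0.5] Tz -0.259 jt7 0.231 [-1.800e-01 -3.676e+01  5.670e+00 -3.507e+01  8.000e-02  3.000e-02
  2.300e-01]
```

Request:
drive_tool([
  [0,0,0,0.2],
  [0,0,0,0.5],
  [0,0,0,0.8],
  [0,0,0,1.1],
  [0,0,0,1.4],
  [0,0,0,1.7],
  [0,0,0,2.0],
  [0,0,0,2.3],
  [0,0,0,2.6],
  [0,0,0,2.9],
  [0,0,0,3.2],
  [0,0,0,3.4],
  [0,0,0,3.4],
  [0,0,0,3.4],
  [0,0,0,3.4],
  [0,0,0,3.4],
  [0,0,0,3.4],
])

```text
time: 24.75
ee_pos: [0.5146, -0.0281, 0.1406]
eef_rot: [0.7, 0.099, -0.7, 0.1]
ft_force: [2.8, -3.7, -3.0]
width: 0.0181
```

```bash
python3 - <<'E'
from h import *
st();sm()
a=r.camera('scene')[120:250,130:290,::-1]
cv2.imwrite('pics/s16c.png',cv2.resize(a,None,fx=4.5,fy=4.5,interpolation=cv2.INTER_CUBIC))
E
```

```text
t 24.75 p [ 0.5146 -0.0281  0.1406] yaw_y -73.83 xax [ 0. -0. -1.] F [ 2.8  -3.66 -2.99] T [-0.786 -0.399 -0.027] w 0.0181 q [-0.76  0.22  0.81  1.91 -0.18  1.09 -1.16]
t 24.75 yaw -73.83 F [ 2.8 -3.7 -3. ] Tz -0.027 jt7 0.049 [ -1.65 -36.83   4.76 -34.82  -0.89   0.97   0.05]
```

View pics/s16c.png

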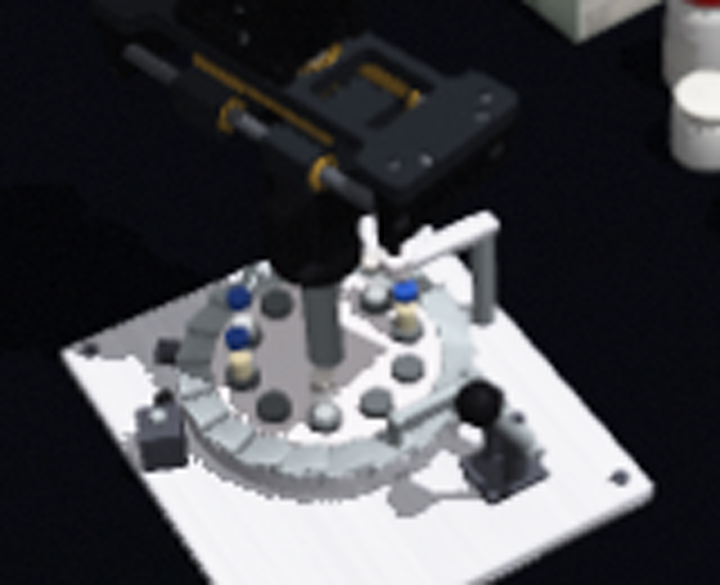

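Request:
drive_tool([
  [0,0.05,-0.02,0.2],
  [0,0.08,-0.04,0.5],
  [0,0.08,-0.04,0.8],
  [0,0.08,-0.04,1.1],
  [0,0.08,-0.04,1.4],
  [0,0.08,-0.04,1.7],
  [0,0.08,-0.04,2.0],
  [0,0.08,-0.04,2.3],
  [0,0.08,-0.04,2.6],
  [0,0.08,-0.04,2.9],
  [0,0.08,-0.04,3.2],
  [0,0.08,-0.04,3.5],
  [0,0.08,-0.04,3.6],
  [0,0.08,-0.04,3.6],
  [0,0.08,-0.04,3.6],
  [0,0.08,-0.04,3.6],
  [0,0.08,-0.04,3.6],
  [0,0.08,-0.04,3.6],
])

```text
time: 26.3
ee_pos: [0.5147, -0.0286, 0.1406]
eef_rot: [-0.707, 0.012, 0.707, 0.012]
ft_force: [-4.1, -2.2, 4.1]
width: 0.0178
```

```bash
python3 - <<'E'
from h import *
st();sm()
a=r.camera('scene')[120:250,130:290,::-1]
cv2.imwrite('pics/s17c.png',cv2.resize(a,None,fx=4.5,fy=4.5,interpolation=cv2.INTER_CUBIC))
E
```

```text
t 26.3 p [ 0.5147 -0.0286  0.1406] yaw_y -91.92 xax [-0.001  0.    -1.   ] F [-4.11 -2.25  4.07] T [-0.358  1.238  0.083] w 0.0178 q [-0.8   0.23  0.86  1.91 -0.19  1.09 -1.46]
t 26.3 yaw -91.92 F [-4.1 -2.2  4.1] Tz 0.083 jt7 -0.049 [ -0.79 -33.95   5.87 -35.92  -0.68  -1.71  -0.05]
```

View pics/s17c.png

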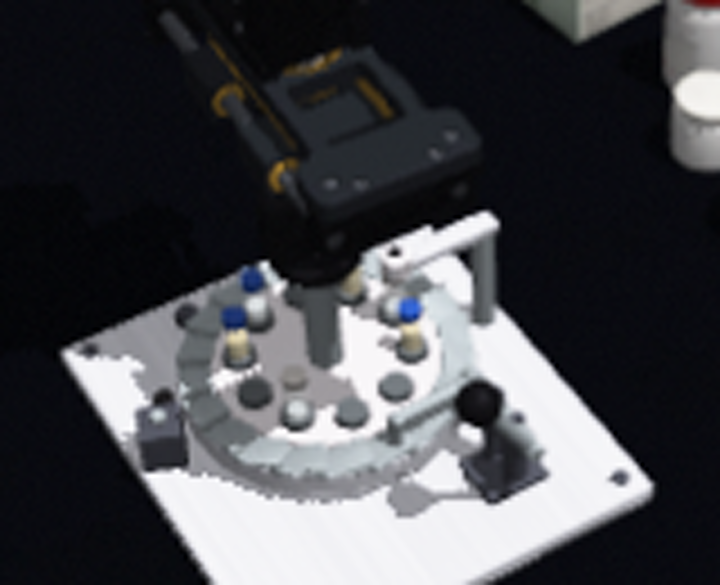

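Request:
drive_tool([
  [0,0.03,0.04,0.2],
  [0,0.05,0.08,0.5],
  [0,0.05,0.08,0.8],
  [0,0.05,0.08,1.1],
  [0,0.05,0.08,1.4],
  [0,0.05,0.08,1.7],
  [0,0.05,0.08,2.0],
  [0,0.05,0.08,2.3],
  [0,0.05,0.08,2.6],
  [0,0.05,0.08,2.9],
  [0,0.05,0.08,3.2],
  [0,0.05,0.08,3.5],
  [0,0.05,0.08,3.6],
  [0,0.05,0.08,3.6],
  [0,0.05,0.08,3.6],
  [0,0.05,0.08,3.6],
  [0,0.05,0.08,3.6],
])

```text
time: 27.77
ee_pos: [0.5145, -0.029, 0.1406]
eef_rot: [0.697, -0.122, -0.696, -0.122]
ft_force: [5.3, -0.2, -5.0]
width: 0.0178
```

```bash
python3 - <<'E'
from h import *
st();sm()
a=r.camera('scene')[120:250,130:290,::-1];sm()
cv2.imwrite('pics/s18c.png',cv2.resize(a,None,fx=4.5,fy=4.5,interpolation=cv2.INTER_CUBIC))
E
```

```text
t 27.7667 p [ 0.5145 -0.029   0.1406] yaw_y -109.86 xax [ 0.001  0.    -1.   ] F [ 5.3  -0.19 -5.01] T [ 0.035 -1.022  0.047] w 0.0178 q [-0.84  0.24  0.92  1.91 -0.21  1.09 -1.76]
t 27.77 yaw -109.86 F [ 5.3 -0.2 -5. ] Tz 0.047 jt7 -0.033 [ 3.100e-01 -3.506e+01  8.010e+00 -3.419e+01  3.200e-01  1.670e+00
 -3.000e-02]
t 27.82 yaw -109.86 F [ 5.2  0.3 -4.7] Tz 0.047 jt7 -0.033 [ 3.200e-01 -3.507e+01  8.010e+00 -3.419e+01  3.200e-01  1.670e+00
 -3.000e-02]
```

View pics/s18c.png

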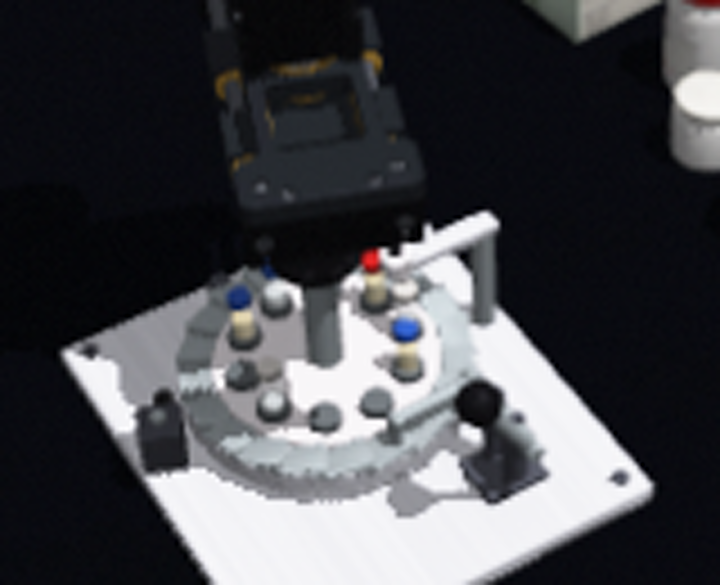

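Request:
drive_tool([
  [0,-0.02,-0.04,-0.05],
  [0,-0.03,-0.07,-0.1],
  [0,-0.03,-0.07,-0.15],
  [0,-0.03,-0.07,-0.2],
  [0,-0.03,-0.07,-0.2],
])

```text
time: 28.23
ee_pos: [0.5146, -0.029, 0.1406]
eef_rot: [-0.697, 0.116, 0.698, 0.116]
ft_force: [-2.6, 0.6, 0.9]
width: 0.0175
```

```bash
python3 - <<'E'
from h import *
sm();r.camera('scene');sm()
E
```

```text
t 28.23 yaw -108.82 F [-2.6  0.6  0.9] Tz -0.061 jt7 0.193 [  0.17 -33.46   7.46 -35.26   0.12  -0.81   0.19]
t 28.28 yaw -108.82 F [-2.8 -0.2  2.3] Tz -0.102 jt7 0.15 [  0.16 -33.37   7.44 -35.33   0.09  -0.95   0.15]
```

Request:
drive_tool([
  [0,0,0,-0.05],
  [0,0,0,-0.1],
  [0,0,0,-0.15],
  [0,0,0,-0.15],
])

```text
time: 28.62
ee_pos: [0.5147, -0.0289, 0.1406]
eef_rot: [-0.698, 0.111, 0.699, 0.111]
ft_force: [-5.5, 1.0, 4.6]
width: 0.0174
```

```bash
python3 - <<'E'
from h import *
sm()
E
```

```text
t 28.62 yaw -108.05 F [-5.5  1.   4.6] Tz -0.082 jt7 0.201 [  0.12 -32.89   7.25 -35.81   0.    -1.84   0.2 ]
```

Request:
drive_tool([
  [0,0,0,-0.05],
  [0,0,0,-0.1],
  [0,0,0,-0.1],
])

```text
time: 28.87
ee_pos: [0.5147, -0.0289, 0.1406]
eef_rot: [-0.699, 0.108, 0.699, 0.108]
ft_force: [-5.6, 2.0, 4.7]
width: 0.0176
```

```bash
python3 - <<'E'
from h import *
sm()
E
```

```text
t 28.87 yaw -107.56 F [-5.6  2.   4.7] Tz -0.096 jt7 0.192 [ 1.300e-01 -3.288e+01  7.240e+00 -3.580e+01  1.000e-02 -1.870e+00
  1.900e-01]
```

Request:
drive_tool([
  [0,0,0.04,-0.05],
  [0,0,0.04,-0.1],
  [0,0,0.04,-0.15],
  [0,0,0.04,-0.15],
])

```text
time: 29.2
ee_pos: [0.5146, -0.0289, 0.1406]
eef_rot: [0.7, -0.103, -0.7, -0.103]
ft_force: [-3.0, 0.3, 1.5]
width: 0.0178
```

```bash
python3 - <<'E'
from h import *
sm()
E
```

```text
t 29.2 yaw -106.8 F [-3.   0.3  1.5] Tz -0.133 jt7 0.19 [ -0.25 -33.59   6.97 -35.62  -0.12  -1.05   0.19]
```

Request:
drive_tool([
  [0,0,0,-0.05],
  [0,0,0,-0.1],
  [0,0,0,-0.15],
  [0,0,0,-0.15],
])

```text
time: 29.53
ee_pos: [0.5146, -0.0289, 0.1406]
eef_rot: [0.7, -0.099, -0.7, -0.099]
ft_force: [-2.9, -0.0, 2.0]
width: 0.0178
```

```bash
python3 - <<'E'
from h import *
sm()
E
```

```text
t 29.53 yaw -106.05 F [-2.9 -0.   2. ] Tz -0.111 jt7 0.191 [ -0.39 -33.75   6.82 -35.69  -0.21  -0.97   0.19]
```

Request:
drive_tool([
  [0,0,0,-0.05],
  [0,0,0,-0.1],
  [0,0,0,-0.15],
  [0,0,0,-0.2],
  [0,0,0,-0.2],
])

```text
time: 29.95
ee_pos: [0.5146, -0.0289, 0.1406]
eef_rot: [0.701, -0.093, -0.701, -0.093]
ft_force: [-2.0, -0.0, 1.6]
width: 0.0177
```

```bash
python3 - <<'E'
from h import *
sm()
E
```

```text
t 29.95 yaw -105.05 F [-2.  -0.   1.6] Tz -0.129 jt7 0.192 [ -0.52 -33.97   6.69 -35.76  -0.28  -0.87   0.19]
```

Request:
drive_tool([
  [0,0,0,-0.05],
  [0,0,0,-0.1],
  [0,0,0,-0.15],
  [0,0,0,-0.2],
  [0,0,0,-0.2],
])

```text
time: 30.37
ee_pos: [0.5146, -0.0288, 0.1406]
eef_rot: [-0.702, 0.086, 0.702, 0.086]
ft_force: [-2.3, 0.1, 1.0]
width: 0.0177
```

```bash
python3 - <<'E'
from h import *
sm()
E
```

```text
t 30.37 yaw -104.04 F [-2.3  0.1  1. ] Tz -0.115 jt7 0.191 [ -0.58 -34.16   6.62 -35.81  -0.31  -0.78   0.19]
```

Request:
drive_tool([
  [0,0,0,-0.05],
  [0,0,0,-0.1],
  [0,0,0,-0.15],
  [0,0,0,-0.2],
  [0,0,0,-0.2],
])

```text
time: 30.78
ee_pos: [0.5147, -0.0288, 0.1406]
eef_rot: [0.703, -0.08, -0.703, -0.08]
ft_force: [-1.4, -0.5, 0.9]
width: 0.0178
```

```bash
python3 - <<'E'
from h import *
sm()
E
```

```text
t 30.78 yaw -103.05 F [-1.4 -0.5  0.9] Tz -0.116 jt7 0.192 [ -0.59 -34.32   6.6  -35.85  -0.31  -0.7    0.19]
```

Request:
drive_tool([
  [0,0,0,-0.05],
  [0,0,0,-0.1],
  [0,0,0,-0.15],
  [0,0,0,-0.2],
  [0,0,0,-0.2],
])

```text
time: 31.2
ee_pos: [0.5146, -0.0288, 0.1406]
eef_rot: [0.703, -0.074, -0.703, -0.074]
ft_force: [-1.8, -1.0, 0.4]
width: 0.018
```

```bash
python3 - <<'E'
from h import *
sm()
E
```

```text
t 31.2 yaw -102.05 F [-1.8 -1.   0.4] Tz -0.05 jt7 0.192 [ -0.54 -34.46   6.63 -35.86  -0.28  -0.64   0.19]
```

Request:
drive_tool([
  [0,0,0,-0.05],
  [0,0,0,-0.1],
  [0,0,0,-0.15],
  [0,0,0,-0.15],
])

```text
time: 31.53
ee_pos: [0.5146, -0.0288, 0.1406]
eef_rot: [0.704, -0.07, -0.704, -0.07]
ft_force: [-1.9, -1.0, -0.2]
width: 0.0177
```

```bash
python3 - <<'E'
from h import *
sm()
a=r.camera('scene')[185:235,205:250,::-1]
cv2.imwrite('pics/s19c.png',cv2.resize(a,None,fx=14,fy=12,interpolation=cv2.INTER_NEAREST))
E
```

```text
t 31.53 yaw -101.3 F [-1.9 -1.  -0.2] Tz -0.149 jt7 0.192 [ -0.47 -34.55   6.69 -35.87  -0.23  -0.59   0.19]
```

View pics/s19c.png

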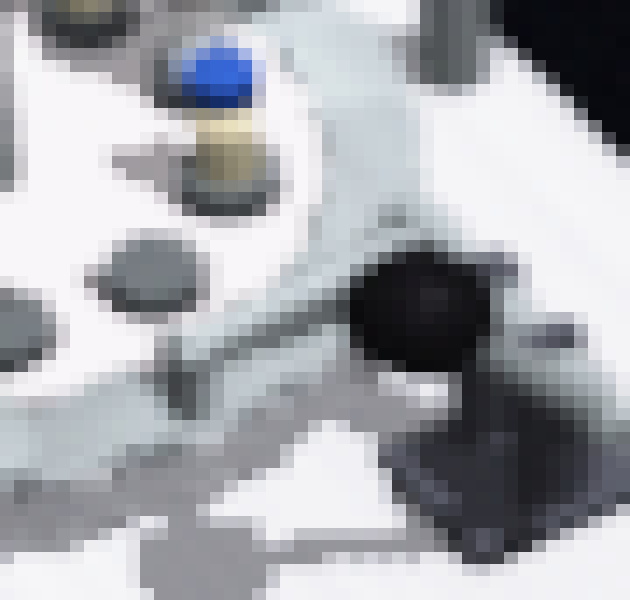

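Request:
drive_tool([
  [0,0,0,-0.05],
  [0,0,0,-0.1],
  [0,0,0,-0.15],
  [0,0,0,-0.15],
])

```text
time: 31.92
ee_pos: [0.5146, -0.0288, 0.1406]
eef_rot: [-0.704, 0.065, 0.704, 0.065]
ft_force: [-0.6, -0.2, 0.5]
width: 0.018
```

```bash
python3 - <<'E'
from h import *
sm()
E
```

```text
t 31.92 yaw -100.55 F [-0.6 -0.2  0.5] Tz -0.073 jt7 0.192 [ -0.36 -34.63   6.79 -35.86  -0.16  -0.55   0.19]
```

Request:
drive_tool([
  [0,0,0,-0.05],
  [0,0,0,-0.1],
  [0,0,0,-0.15],
  [0,0,0,-0.15],
])

```text
time: 32.25
ee_pos: [0.5147, -0.0288, 0.1406]
eef_rot: [0.705, -0.06, -0.705, -0.06]
ft_force: [-1.1, -0.1, -1.5]
width: 0.0177
```

```bash
python3 - <<'E'
from h import *
sm()
E
```

```text
t 32.25 yaw -99.8 F [-1.1 -0.1 -1.5] Tz -0.064 jt7 0.192 [ -0.23 -34.7    6.9  -35.85  -0.09  -0.51   0.19]
```

Request:
drive_tool([
  [0,0,0,-0.05],
  [0,0,0,-0.1],
  [0,0,0,-0.15],
  [0,0,0,-0.15],
])

```text
time: 32.58
ee_pos: [0.5146, -0.0287, 0.1406]
eef_rot: [0.705, -0.056, -0.705, -0.056]
ft_force: [-1.5, 0.3, -1.3]
width: 0.0178
```

```bash
python3 - <<'E'
from h import *
sm()
E
```

```text
t 32.58 yaw -99.04 F [-1.5  0.3 -1.3] Tz -0.136 jt7 0.192 [-8.000e-02 -3.476e+01  7.030e+00 -3.584e+01  1.000e-02 -4.800e-01
  1.900e-01]
```

Request:
drive_tool([
  [0,0,0,-0.05],
  [0,0,0,-0.1],
  [0,0,0,-0.1],
])

```text
time: 32.83
ee_pos: [0.5146, -0.0287, 0.1406]
eef_rot: [-0.705, 0.053, 0.705, 0.053]
ft_force: [-0.9, 0.4, -0.8]
width: 0.0173
```

```bash
python3 - <<'E'
from h import *
sm()
E
```

```text
t 32.83 yaw -98.55 F [-0.9  0.4 -0.8] Tz -0.108 jt7 0.19 [  0.04 -34.79   7.14 -35.82   0.08  -0.46   0.19]
```

Request:
drive_tool([
  [0,0,0,-0.05],
  [0,0,0,-0.1],
  [0,0,0,-0.1],
])

```text
time: 33.08
ee_pos: [0.5146, -0.0288, 0.1406]
eef_rot: [-0.705, 0.05, 0.705, 0.05]
ft_force: [-1.7, -0.1, -0.9]
width: 0.0179
```

```bash
python3 - <<'E'
from h import *
sm()
E
```

```text
t 33.08 yaw -98.06 F [-1.7 -0.1 -0.9] Tz -0.267 jt7 0.388 [ 3.000e-02 -3.480e+01  7.120e+00 -3.585e+01  2.800e-01 -4.700e-01
  3.900e-01]
```

Request:
drive_tool([
  [0,0,0,0],
  [0,0,0,0],
  [0,0,0,0],
  [0,0,0,0],
  [0,0,0,0],
  [0,0,0,0],
  [0,0,0,0],
  [0,0,0,0],
  [-1,0,0,0],
  [-3,0,0,0],
  [-6,0,0,0],
  [-9,0,0,0],
  [-11,0,0,0],
  [-11,0,0,0],
  [-11,0,0,0],
  [-11,0,0,0],
], grip=0)

```text
time: 34.42
ee_pos: [0.5144, -0.0287, 0.2504]
eef_rot: [-0.705, 0.05, 0.705, 0.05]
ft_force: [-0.9, 0.6, -0.6]
width: 0.087
```

```bash
python3 - <<'E'
from h import *
st()
a=r.camera('scene')[:,:,::-1];a=a[120:250,130:290]
cv2.imwrite('pics/s20c.png',cv2.resize(a,None,fx=4.5,fy=4.5,interpolation=cv2.INTER_CUBIC))
cv2.imwrite('pics/w20.png',r.camera('wrist')[:,:,::-1])
E
```

```text
t 34.4167 p [ 0.5144 -0.0287  0.2504] yaw_y -98.07 xax [-0.  0. -1.] F [-0.89  0.59 -0.61] T [-0.052  0.219  0.013] w 0.087 q [-0.88  0.09  0.91  1.77 -0.07  1.32 -1.67]
```

View pics/s20c.png

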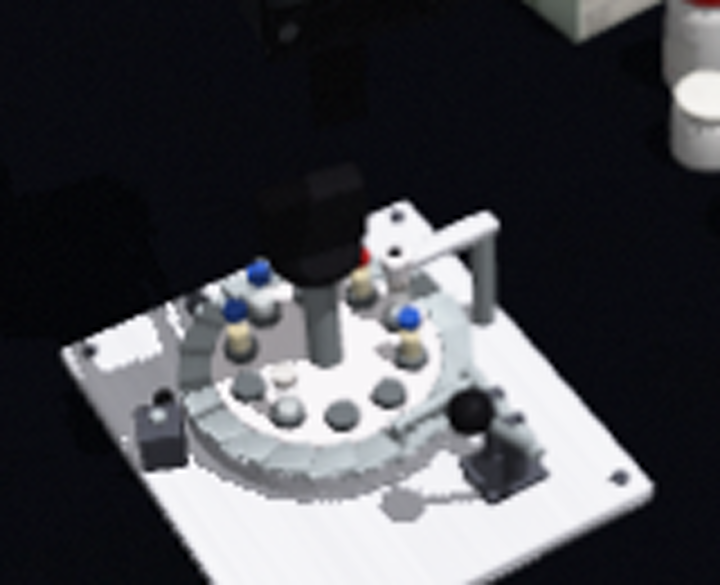

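View pics/w20.png

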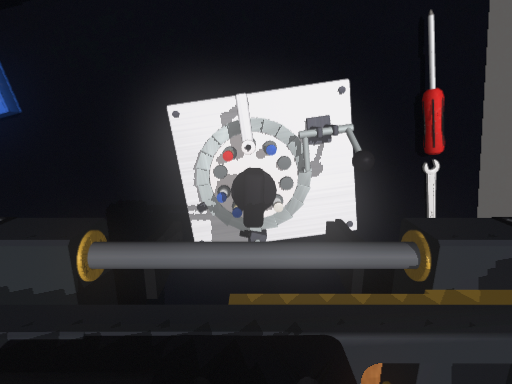

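```bash
python3 - <<'E'
from h import *
print(r.close_job())
E
```

```text
the job is handed in; nothing more can be done
None
```

I ran the whole sequence and handed the job in at about 34.5 s. No verdict was reported, so the points below are my own checks.

- **Pawl open:** I pushed the ball lever over, and the pictures showed it staying open. The push read under 3 N at the wrist.
- **Home stop:** I turned the wheel back 73.4° in small steps until I felt the stop. The torque rose from about 0.1 Nm of friction to about 0.28 Nm, which is roughly 2–3 N on the button. I then flipped the pawl back in, and after regripping, the wheel was still at home.
- **Three clicks:** I advanced the wheel 17°, 18° and 18°, pausing after each. I set those steps so the pauses would fall in range whatever the exact home angle was.
- **Ease back:** I eased the wheel back about 11.8° until it bore on the pawl. The torque rose to about 0.27 Nm, roughly 3 N on the pawl. From this contact, home works out at −0.09 rad and the start at 1.19 rad, both within the stated ranges.
- **Final check:** The gripper was open and 11 cm above the grip height, reading about 1 N or less at the wrist (its noise level). In the last picture the lever ball sat lower than at any earlier look, so the pawl is fully dropped. The screwdriver, spanner and pot looked undisturbed wherever they were in view. The beaker was not in the last pictures, but the arm never went near it.

**Disagreements:** The first measured knob axis was 1–2 mm off, which gave side forces of 5–8 N in the grip. I corrected this as I went. The first long move also ended 11 mm short sideways, and I put that right before touching the lever.

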